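# Stack the keyed steering parts on a trike stem

## Task

Build up the trike's upright D-shaped steering stem: turn the thick D-bore stop collar so the flat of its bore matches the flat of the stem and drop it over the stem so that it sits fully down on the red shoulder, then do the same with the thin D-bore washer so that it lies flat on top of the collar. Leave both parts resting there, let go of; the plain round-bore spacers are not used.

Things in the scene. Friction and masses are not known exactly. Their poses are not given: they have to be found in the camera images.
- stem: Fixed upright steering stem; sizes in mm. Origin on its axis, at table height; z up. Wooden block 130 (x) x 110 x 40 high; red round shoulder, radius 25, its top at z 60; steel D post from z 60 to 96: radius 18, one flat at x = +5 facing +x; from 96 to the top at 120 it tapers to a blunt tip (x -11 to -2, y within 7) that centres a part dropped on it.
- stop_collar: Thick aluminium collar lying flat on the bench, right way up, 22 thick, 0.11 kg. Origin: bore axis, underside. D bore: radius 20.5, flat at x = +7.5; goes on the stem when its +x points as the stem's +x (about 10 degrees). Parallel outer sides at y = +-30 to grip (x -14 to 17); round back at x -33; on the flat's side a tab 18 wide reaches x +40.
- key_washer: Thin aluminium washer lying flat on the bench, right way up, 12 thick, 0.045 kg, no tab. Origin: bore axis, underside. Same D bore: radius 20.5, flat at x = +7.5; goes on when its +x points as the stem's +x. Parallel outer sides at y = +-27 to grip (x -14 to 16); round back at x -30; straight front edge at x +16, on the flat's side.
Things that resemble listed ones, but are neither listed nor needed, are in the scene too. What is shaped like the stop_collar but green, orange or yellow is not meant.

How it is judged:
By the outcome, as a careful person would: the job done as asked, in the order asked, and still so for the second after the job is handed in, with the robot touching nothing.
It also fails if it takes over 56 s, if anything falls off the work surface, if the arm or the gripper's body presses on something with over 40 N, if the wrist force passes 120 N, or if a joint passes its speed limit or range.

## Robot

A 6-joint arm with a two-finger parallel gripper is mounted at the origin on the work surface. World frame = base frame: x ahead of the robot, y to its left, z up, the work surface at z = 0. Lengths are in m, angles in rad, forces in N, time in s.
With the tool pointing down it reaches from about 0.35 to 0.875 m from the base axis. Payload 4.2 kg.
Tool frame: the origin (TCP) lies at the very end of the fingers, on their centre line; the grasp point (between the pads) lies 19 mm behind it; z points along the fingers, y is the direction in which the jaws open and shut (so a half turn about z gives the same grasp; the last joint's range is limited). The gripper opens to 85 mm and grips with 20 to 120 N. Pads are 22 mm wide; open, the fingers measure 114 mm over their backs; the gripper's body (76 mm by 85 mm) begins 54 mm behind the grasp point. The pads swing forward as they close: fully open they stand 13 mm farther back than shut.
Start: joints at [-0.959, 0.385, 0.008, 0, -1.194, -0.259], TCP at [0.216, -0.586, 0.204] pointing down, gripper open.
Joint ranges: [-3.14, 3.14], [-1.21, 2.06], [-1.07, 1.41], [-3.16, 2.05], [-2.99, -0.16], [-3.1, 3.1]. Speed limits (rad/s): [2.79, 2.79, 3.14, 3.14, 3.14, 3.14].

## Interface

Orientations are given as a rotation vector (axis times angle).
In Python, from plant import telemetry, optics, finish_job gives the robot as it stands. The module is installed in compiled form; this text tells all that it offers.
- The arm moves only by the tool play_rows, never from a script. Its argument "targets" is a list of rows, each an object of numbers: "claw": the closure in counts, from 0 (fully open) to 255 (shut); "dx", "dy", "dz": the shift along the tool's x, y, z in m; "spin": the turn about the tool's z in rad. A call has 1 to 12 rows; each row shifts and turns the commanded pose from where the row before left it, along the tool's axes as they then stand; what a row does not reach is not made up. A row lasts 1/12 s, in which the tool goes at most 41.7 mm and 7.16 degrees, less where a joint would pass 70% of its speed; a pose out of reach is approached as far as the arm can. A call with a gripper value outside its range is refused whole. The fingers move at their own pace and stop on an object; "squeeze" is the grip in N (left out, the last holds). Time passes only in rows, so rows that do not move let the fingers close. It gives the time, the measured TCP pose, the force and the opening at its end, in the units of the state.
- telemetry.sense(): the state, without advancing time (a new reading comes with each control period).
- optics.camera(name): name is "side" or "top" or "wrist"; returns the picture (384x512x3 uint8, red, green, blue); there is no depth.
- optics.calibration(name): a dict with "fx", "fy", "cx", "cy" (pixels), "k1" (the pictures are not rectified: a ray, as slopes to the right and down, at radius r is drawn at 1 + k1 r^2 times it, then the intrinsics apply), "R" (3x3) and "t" (3): a world point X has camera coordinates R X + t; the wrist camera has in their place "mount" (4x4, takes a point from camera to tool coordinates, whose origin is the TCP and whose axes are the flange's). Camera axes: x right, y down, z forward; pixel columns grow to the right and rows downward; lengths in m; the calibration is good to about 2 mm. A picture is of the moment at which its call begins: read the wrist's pose just before it. calibration takes no time and is no camera call.
- finish_job(): hands the job in, once; it reports no verdict.
The state is a dict: "clock": time; "joint_pos": joint angles; "joint_vel": joint speeds; "tau": joint torques, N m; "ee_pos": TCP position; "ee_rot": TCP orientation; "contact_force": force on the tool from outside, world axes, zero at the start; "torque": the same for the moment, N m; "width": opening from 0.0 (shut) to 1.0 (fully open).
Only numpy, scipy, OpenCV 4.12 (cv2) and the standard library are available. Lean on these libraries where they do the work, as an engineer would, in place of code of your own. Each camera call takes 0.05 s, during which the arm holds its last target.

## Working session

There is one attempt and no reset: what is moved stays moved. The work goes in short steps, Python scripts to look and compute and a tool call to move; the robot and the scene stay as the last step left them, time stands still between calls to the robot, and variables do not carry over. Pictures are saved under pics/ and viewed, and the job is handed in when it is done.

Besides the shell and the picture viewer there is one more tool, called after "Emit:" as name([rows], argument=value, ...), one row to a line, values as JSON. play_rows: Moves the arm, as the interface text tells. Its arguments: {"type":"object","properties":{"targets":{"type":"array"},"squeeze":{"type":"number"}},"required":["targets"]}

```bash
mkdir -p pics
python3 - <<'E'
from plant import telemetry, optics
import cv2, numpy as np
s=telemetry.sense(); print(s)
for n in ["top","side"]:
    c=optics.calibration(n); print(n,c)
    cv2.imwrite(f"pics/{n}0.png",optics.camera(n)[:,:,::-1])
print(optics.calibration("wrist"))
E
```

```text
{'clock': 0.0, 'joint_pos': array([-9.59396589e-01,  3.85568160e-01,  6.65460182e-03, -5.05951488e-04,
       -1.19399338e+00, -2.58617814e-01]), 'joint_vel': array([2.66916063e-04, 3.52822127e-04, 9.59806259e-04, 1.79383538e-03,
       5.35946817e-05, 9.28916741e-05]), 'tau': array([ 4.41720908e-05, -3.92291272e+01,  1.88399702e+01,  4.18621391e+00,
       -4.62557116e-03, -2.23628348e-05]), 'ee_pos': array([ 0.21575755, -0.58590738,  0.20292487]), 'ee_rot': array([ 0.55090924, -3.09243975, -0.00331737]), 'contact_force': array([0.1727925 , 0.22744587, 0.20019999]), 'torque': array([-0.02676827, -0.01032715,  0.01674652]), 'width': 0.9993975265451274}
top {'fx': 360.6054763259643, 'fy': 360.6054763259643, 'cx': 256.7858853268882, 'cy': 192.86366503953442, 'k1': -0.07230413831119267, 'R': array([[ 0.02960864, -0.9986628 , -0.04237849],
       [-0.99081118, -0.02372538, -0.13315523],
       [ 0.13197173,  0.04593162, -0.99018874]]), 't': array([-0.02246176,  0.50198985,  0.7590329 ])}
side {'fx': 496.6241981620223, 'fy': 496.6241981620223, 'cx': 252.26532822975142, 'cy': 192.59333014006938, 'k1': -0.21087703875769423, 'R': array([[-0.952432  , -0.30438887,  0.01485584],
       [-0.21504892,  0.63674821, -0.74047665],
       [ 0.21593342, -0.70844839, -0.67191788]]), 't': array([0.43522204, 0.15793071, 1.18723755])}
{'fx': 331.07784204260054, 'fy': 331.07784204260054, 'cx': 259.56440652308913, 'cy': 189.52679095140803, 'k1': 0.01721504488498407, 'mount': array([[ 5.51645056e-04, -9.59569554e-01, -2.81471075e-01,
         7.15843652e-02],
       [ 9.99999774e-01,  4.21133044e-04,  5.24169257e-04,
        -1.67820358e-03],
       [-3.84440090e-04, -2.81471301e-01,  9.59569570e-01,
        -1.69507123e-01],
       [ 0.00000000e+00,  0.00000000e+00,  0.00000000e+00,
         1.00000000e+00]])}
```

View pics/top0.png

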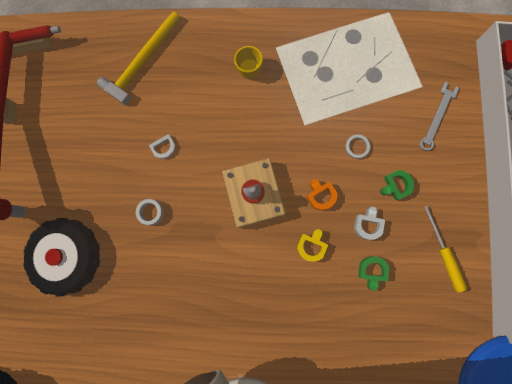

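View pics/side0.png

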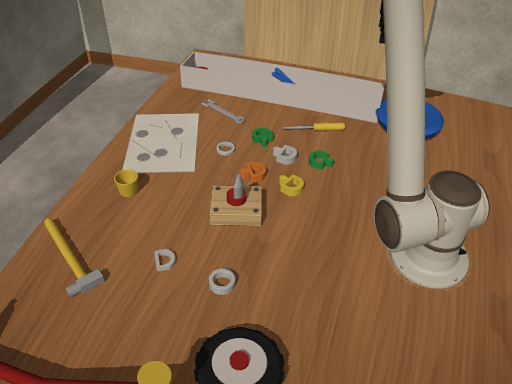

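```bash
cat > h.py <<'E'
import numpy as np, cv2
from plant import telemetry, optics
from scipy.spatial.transform import Rotation as Ro
def cam(n,s=None):
    c=optics.calibration(n)
    K=np.array([[c['fx'],0,c['cx']],[0,c['fy'],c['cy']],[0,0,1]]);d=np.array([c['k1'],0,0,0.])
    if n=='wrist':
        T=np.eye(4);T[:3,:3]=Ro.from_rotvec(s['ee_rot']).as_matrix();T[:3,3]=s['ee_pos']
        M=T@c['mount'];R=M[:3,:3].T;t=-R@M[:3,3]
    else: R=np.array(c['R']);t=np.array(c['t'])
    return K,d,R,t
def plane(C,uv,z):
    K,d,R,t=C
    p=cv2.undistortPoints(np.array(uv,float).reshape(-1,1,2),K,d)[:,0]
    r=np.c_[p,np.ones(len(p))]@R; o=-R.T@t
    return o+r*((z-o[2])/r[:,2])[:,None]
def proj(C,X):
    K,d,R,t=C
    return cv2.projectPoints(np.array(X,float).reshape(-1,1,3),cv2.Rodrigues(R)[0],t,K,d)[0][:,0]
def shot(n,name,box=None,sc=1):
    s=telemetry.sense();im=optics.camera(n)
    cv2.imwrite(f'pics/{name}_raw.png',im[:,:,::-1]); np.save(f'pics/{name}.npy',np.r_[s['ee_pos'],s['ee_rot']])
    return s,im
def crop(im,box,sc,name):
    x0,y0,x1,y1=box
    cv2.imwrite(f'pics/{name}.png',cv2.resize(im[y0:y1,x0:x1,::-1],None,fx=sc,fy=sc,interpolation=cv2.INTER_CUBIC))
E
python3 - <<'E'
from h import *
im=cv2.imread('pics/top0.png')[:,:,::-1]
crop(im,(130,130,290,240),5,'t1'); crop(im,(290,130,430,240),5,'t2')
C=cam('top')
print(plane(C,[[370,225],[372,210]],.022)); print(plane(C,[[162,148]],.012)); print(plane(C,[[252,185]],.12),plane(C,[[252,190]],.06))
hsv=cv2.cvtColor(im.astype(np.uint8),cv2.COLOR_RGB2HSV)
m=((hsv[...,1]<45)&(hsv[...,2]>110)).astype(np.uint8)
n,l,st,ce=cv2.connectedComponentsWithStats(m)
for i in range(1,n):
    if st[i,4]>60: print(st[i],ce[i])
E
```

```text
[[ 0.43887324 -0.25860261  0.022     ]
 [ 0.47193523 -0.26330269  0.022     ]]
[[0.60560153 0.21663432 0.012     ]]
[[ 0.50615284 -0.00318316  0.12      ]] [[5.04720715e-01 1.09274023e-04 6.00000000e-02]]
[   0    0  512   15 4894] [253.60993053   4.57376379]
[ 276   13  146  111 9835] [347.28896797  67.79247585]
[ 477   21   35  323 7226] [497.79947412 173.12039856]
[ 97  77  30  25 310] [111.76774194  89.        ]
[420  82  39  68 570] [438.42807018 115.3245614 ]
[149 135  26  23 224] [162.68303571 147.10714286]
[346 135  24  23 220] [357.64090909 146.10454545]
[244 186  11   9  65] [248.93846154 189.83076923]
[136 199  25  26 263] [148.02661597 211.21673004]
[354 207  31  33 518] [369.26640927 224.12355212]
[425 206  20  42 109] [434.25688073 226.76146789]
[  33  233   45   48 1422] [ 55.1652602 256.7116737]
```

View pics/t1.png

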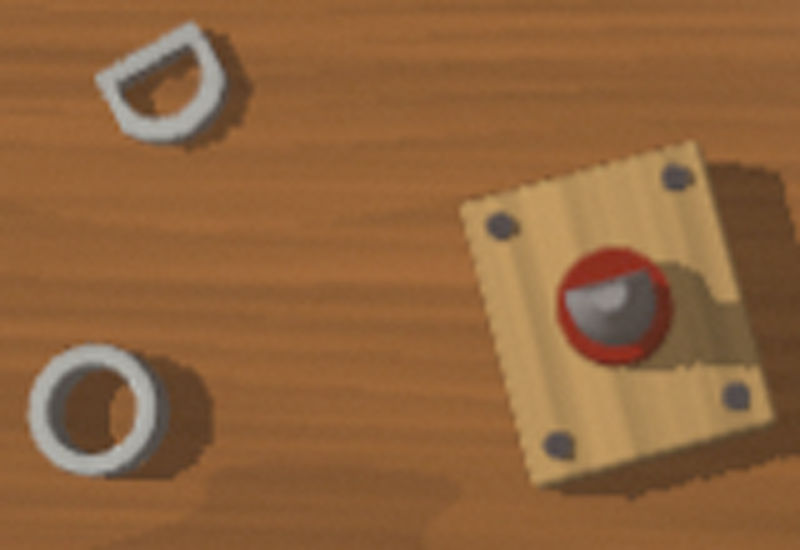

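View pics/t2.png

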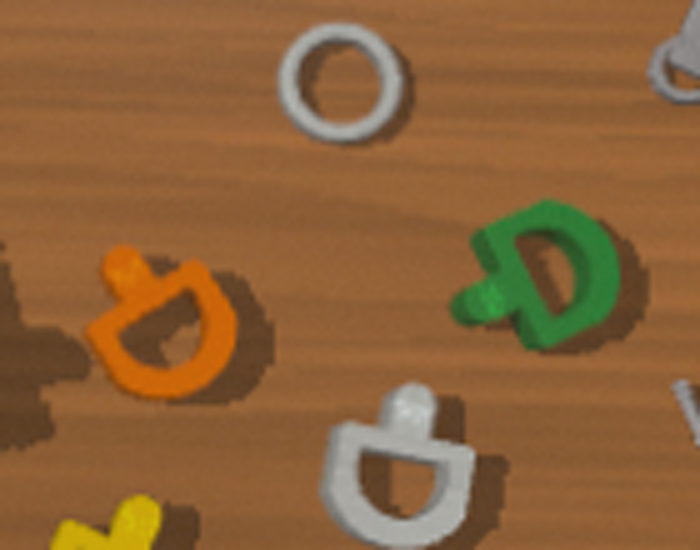

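Run:
```python
from h import *
C=cam('top')
P=plane(C,np.array([[692,142],[772,418],[535,486],[462,204]])/5+130,.04); print(P, P.mean(0))
for a,b in [(0,1),(1,2),(2,3),(3,0)]: print(np.linalg.norm(P[a]-P[b]),np.degrees(np.arctan2(*(P[a]-P[b])[[1,0]])))
P=plane(C,np.array([[345,425],[473,448],[410,392],[400,548]])/5+[290,130],.022);print(P)
print(np.linalg.norm(P[0]-P[1]),np.degrees(np.arctan2(*(P[0]-P[1])[[1,0]])),np.degrees(np.arctan2(*(P[2]-P[3])[[1,0]])))
P=plane(C,np.array([[97,75],[195,22],[225,80],[160,142]])/5+130,.012);print(P)
print(np.linalg.norm(P[0]-P[1]),np.degrees(np.arctan2(*(P[0]-P[1])[[1,0]])))
s=telemetry.sense();print(Ro.from_rotvec(s['ee_rot']).as_matrix())
```

```text
[[ 0.57872501 -0.03266641  0.04      ]
 [ 0.45784757 -0.07020562  0.04      ]
 [ 0.42578251  0.03116441  0.04      ]
 [ 0.54877736  0.06805878  0.04      ]] [ 0.50278311 -0.00091221  0.04      ]
0.12657230362942515 17.252491059983495
0.10632050833431385 -72.4469564241208
0.1284092165039794 -163.3025026814584
0.10508294630972996 106.55828485440328
[[ 0.46023181 -0.23459936  0.022     ]
 [ 0.45145287 -0.29082222  0.022     ]
 [ 0.47547027 -0.26334006  0.022     ]
 [ 0.40709121 -0.25838384  0.022     ]]
0.05690412569691939 81.12518718458172 -4.145642322274314
[[0.6124328  0.24740993 0.012     ]
 [0.63862532 0.2021632  0.012     ]
 [0.6108218  0.18599046 0.012     ]
 [0.58076312 0.21490437 0.012     ]]
0.05228111902573206 120.06578239820311
[[-9.38468841e-01 -3.45363169e-01 -7.18541242e-04]
 [-3.45363910e-01  9.38467198e-01  1.75731901e-03]
 [ 6.74141238e-05  1.89734735e-03 -9.99998198e-01]]
```

Emit:
play_rows([
  {"dx": -0.0268,"dy": 0.0191},
  {"dx": -0.0268,"dy": 0.0191},
  {"dx": -0.0268,"dy": 0.0191},
  {"dx": -0.0268,"dy": 0.0191},
  {"dx": -0.0268,"dy": 0.0191},
  {"dx": -0.0268,"dy": 0.0191},
  {"dx": -0.0268,"dy": 0.0191},
  {"dx": -0.0268,"dy": 0.0191},
  {"dx": -0.0268,"dy": 0.0191},
  {"dx": -0.0268,"dy": 0.0191},
  {"dx": -0.0268,"dy": 0.0191},
  {"dx": -0.0268,"dy": 0.0191},
])

```text
invalid input at $.targets[0]: expected keys claw, dx, dy, dz, spin
```

Emit:
play_rows([
  {"spin": 0.12},
  {"spin": 0.12},
  {"spin": 0.12},
  {"spin": 0.11},
  {},
  {},
])

```text
invalid input at $.targets[0]: expected keys claw, dx, dy, dz, spin
```

Run:
```python
from h import *
s,im=shot('wrist','w1'); crop(im,(0,0,512,384),1.5,'w1')
print(s)
M=Ro.from_rotvec(s['ee_rot']).as_matrix();print(M)
```

```text
{'clock': 0.1, 'joint_pos': array([-9.59404732e-01,  3.85467685e-01,  6.79733924e-03, -4.52052920e-04,
       -1.19397745e+00, -2.58598402e-01]), 'joint_vel': array([ 0.00072564, -0.00080506,  0.00375789,  0.00123484,  0.00163657,
       -0.00080034]), 'tau': array([-2.15179812e-04, -3.93320167e+01,  1.88930494e+01,  4.19799238e+00,
       -2.59039683e-03,  9.95903946e-06]), 'ee_pos': array([ 0.21578121, -0.58597807,  0.20304935]), 'ee_rot': array([ 5.50968749e-01, -3.09249438e+00, -2.91519909e-03]), 'contact_force': array([ 0.64495392, -0.02434008, -0.0359496 ]), 'torque': array([0.00525434, 0.03577532, 0.03206373]), 'width': 0.9997988570161295}
[[-9.38468841e-01 -3.45363169e-01 -7.18541242e-04]
 [-3.45363910e-01  9.38467198e-01  1.75731901e-03]
 [ 6.74141238e-05  1.89734735e-03 -9.99998198e-01]]
```

View pics/w1.png

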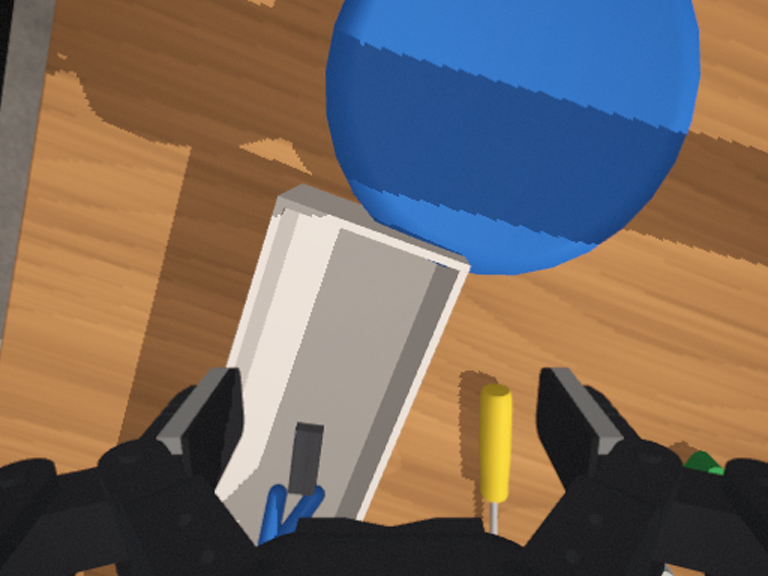

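Emit:
play_rows([
  {"claw": 0,"dx": -0.0268,"dy": 0.0191,"dz": 0,"spin": 0},
  {"claw": 0,"dx": -0.0268,"dy": 0.0191,"dz": 0,"spin": 0},
  {"claw": 0,"dx": -0.0268,"dy": 0.0191,"dz": 0,"spin": 0},
  {"claw": 0,"dx": -0.0268,"dy": 0.0191,"dz": 0,"spin": 0},
  {"claw": 0,"dx": -0.0268,"dy": 0.0191,"dz": 0,"spin": 0},
  {"claw": 0,"dx": -0.0268,"dy": 0.0191,"dz": 0,"spin": 0},
  {"claw": 0,"dx": -0.0268,"dy": 0.0191,"dz": 0,"spin": 0},
  {"claw": 0,"dx": -0.0268,"dy": 0.0191,"dz": 0,"spin": 0},
  {"claw": 0,"dx": -0.0268,"dy": 0.0191,"dz": 0,"spin": 0},
  {"claw": 0,"dx": -0.0268,"dy": 0.0191,"dz": 0,"spin": 0},
  {"claw": 0,"dx": -0.0268,"dy": 0.0191,"dz": 0,"spin": 0},
  {"claw": 0,"dx": -0.0268,"dy": 0.0191,"dz": 0,"spin": 0},
])

```text
clock: 1.15
ee_pos: [0.439, -0.2587, 0.2039]
ee_rot: [0.551, -3.093, -0.0]
contact_force: [0.5, -0.8, 0.7]
width: 1.003
```

Emit:
play_rows([
  {"claw": 0,"dx": 0,"dy": 0,"dz": 0,"spin": 0.12},
  {"claw": 0,"dx": 0,"dy": 0,"dz": 0,"spin": 0.12},
  {"claw": 0,"dx": 0,"dy": 0,"dz": 0,"spin": 0.12},
  {"claw": 0,"dx": 0,"dy": 0,"dz": 0,"spin": 0.11},
  {"claw": 0,"dx": 0,"dy": 0,"dz": 0,"spin": 0},
  {"claw": 0,"dx": 0,"dy": 0,"dz": 0,"spin": 0},
])

```text
clock: 1.65
ee_pos: [0.4384, -0.2602, 0.2038]
ee_rot: [-0.18, -3.136, -0.0]
contact_force: [-0.1, 1.3, 0.6]
width: 1.003
```

Run:
```python
from h import *
s,im=shot('wrist','w2'); crop(im,(0,0,512,384),1.5,'w2')
print(s['ee_pos'],s['joint_pos'])
M=Ro.from_rotvec(s['ee_rot']).as_matrix();print(M)
```

```text
[ 0.43840915 -0.26018775  0.20379881] [-2.16846025e-01  1.88819265e-01 -2.69565163e-01 -1.01545577e-04
 -1.11290290e+00 -1.46829467e+00]
[[-9.93464567e-01  1.14140011e-01 -4.59906082e-04]
 [ 1.14139932e-01  9.93464664e-01  1.94591148e-04]
 [ 4.79111077e-04  1.40825762e-04 -9.99999875e-01]]
```

View pics/w2.png

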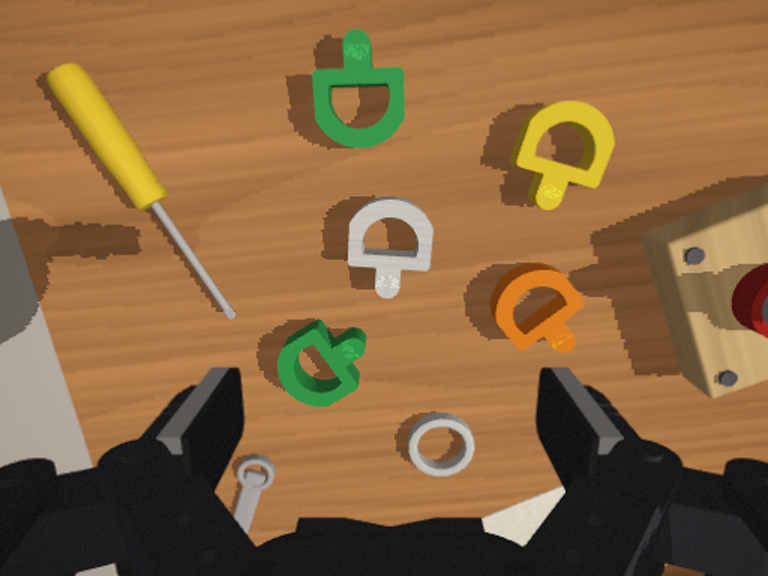

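Run:
```python
from h import *
im=cv2.imread('pics/w2_raw.png')[:,:,::-1]
crop(im,(210,110,310,210),7,'w2c')
```

```text
(no output)
```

View pics/w2c.png

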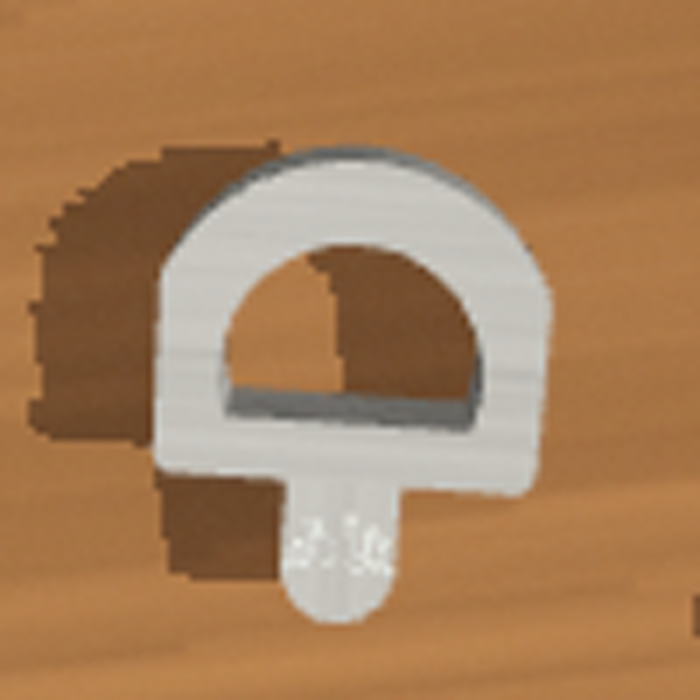

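Run:
```python
from h import *
q=np.load('pics/w2.npy');s=dict(ee_pos=q[:3],ee_rot=q[3:])
C=cam('wrist',s)
px=np.array([[158,440],[162,290],[552,310],[537,470],[175,469],[275,479],[405,489],[520,497],[338,622],[365,160],[228,415],[472,432],[352,243]])/7+[210,110]-0.43
P=plane(C,px,.022)[:,:2]
ang=lambda v:np.degrees(np.arctan2(v[1],v[0]))
print("left",ang(P[0]-P[1]),"right",ang(P[3]-P[2]),"front",ang(P[4]-P[7])-90,ang(P[7]-P[4])-90,'bore',ang(P[10]-P[11])-90,ang(P[11]-P[10])-90)
y=np.radians(-7.5)
for y in np.radians([-6,-8,-10]):
    u=np.array([np.cos(y),np.sin(y)]);v=np.array([-u[1],u[0]])
    print(np.degrees(y),'\n',np.c_[P@u,P@v].round(4).tolist(), s['ee_pos'][:2]@u,s['ee_pos'][:2]@v)
```

```text
left -9.354364243140802 right -10.419929353358757 front -191.31758833555827 -11.317588335558256 bore -190.61105600604523 -10.611056006045217
-6.000000000000001 
 [[0.4756, -0.2442], [0.4521, -0.2429], [0.4557, -0.1833], [0.4809, -0.1852], [0.4802, -0.2417], [0.482, -0.2262], [0.4838, -0.2058], [0.4853, -0.1878], [0.5056, -0.2166], [0.4327, -0.2117], [0.4717, -0.2333], [0.4748, -0.1954], [0.4452, -0.2138]] 0.4632045250823517 -0.2129361788714816
-8.0 
 [[0.4838, -0.2275], [0.4603, -0.2269], [0.4618, -0.1672], [0.4871, -0.1683], [0.4884, -0.2248], [0.4896, -0.2092], [0.4907, -0.1888], [0.4915, -0.1708], [0.5128, -0.1988], [0.4398, -0.1965], [0.4796, -0.2167], [0.4813, -0.1787], [0.4523, -0.1981]] 0.47035371887340743 -0.1966408591089611
-10.0 
 [[0.4915, -0.2105], [0.4679, -0.2107], [0.4674, -0.151], [0.4927, -0.1512], [0.4959, -0.2076], [0.4966, -0.192], [0.497, -0.1716], [0.4972, -0.1535], [0.5194, -0.1808], [0.4464, -0.181], [0.4868, -0.1998], [0.4872, -0.1618], [0.459, -0.1822]] 0.476929859110452 -0.18010596274981855
```

Emit:
play_rows([
  {"claw": 0,"dx": 0,"dy": 0,"dz": 0,"spin": 0.065},
  {"claw": 0,"dx": -0.0036,"dy": -0.0008,"dz": 0.03,"spin": 0},
  {"claw": 0,"dx": 0,"dy": 0,"dz": 0.03,"spin": 0},
  {"claw": 0,"dx": 0,"dy": 0,"dz": 0.03,"spin": 0},
  {"claw": 0,"dx": 0,"dy": 0,"dz": 0.03,"spin": 0},
  {"claw": 0,"dx": 0,"dy": 0,"dz": 0.02,"spin": 0},
  {"claw": 0,"dx": 0,"dy": 0,"dz": 0.01,"spin": 0},
  {"claw": 0,"dx": 0,"dy": 0,"dz": 0,"spin": 0},
  {"claw": 0,"dx": 0,"dy": 0,"dz": 0,"spin": 0},
])

```text
clock: 2.45
ee_pos: [0.4424, -0.262, 0.0544]
ee_rot: [0.284, 3.128, -0.001]
contact_force: [1.0, -0.3, 0.9]
width: 0.999
```

Run:
```python
from h import *
s,im=shot('wrist','w3'); crop(im,(0,0,512,384),1.5,'w3')
M=Ro.from_rotvec(s['ee_rot']).as_matrix();print(s['ee_pos'],np.degrees(np.arctan2(M[1,0],M[0,0]))-180)
```

```text
[ 0.44243871 -0.26204351  0.05440947] -10.376509448335156
```

View pics/w3.png

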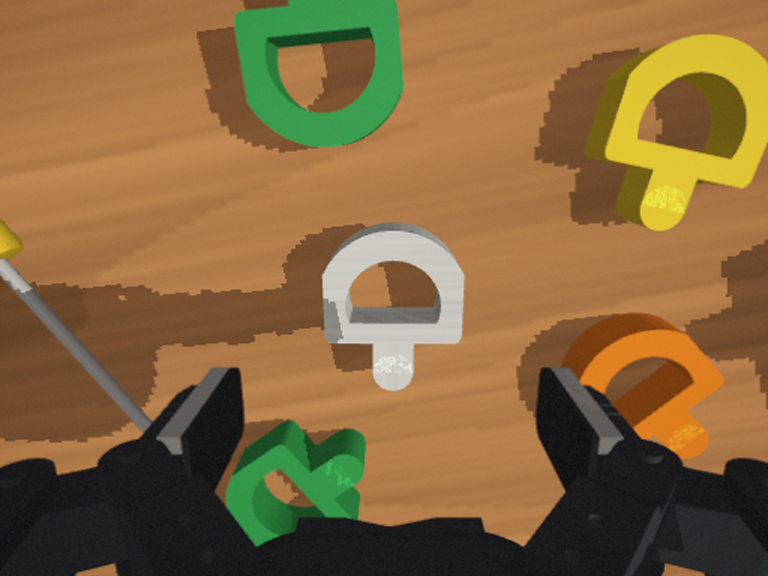

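Emit:
play_rows([
  {"claw": 0,"dx": 0,"dy": 0,"dz": 0.02,"spin": 0},
  {"claw": 0,"dx": 0,"dy": 0,"dz": 0.02,"spin": 0},
  {"claw": 0,"dx": 0,"dy": 0,"dz": 0.008,"spin": 0},
  {"claw": 0,"dx": 0,"dy": 0,"dz": 0.005,"spin": 0},
  {"claw": 0,"dx": 0,"dy": 0,"dz": 0,"spin": 0},
], squeeze=50)

```text
clock: 2.92
ee_pos: [0.4423, -0.2618, 0.0012]
ee_rot: [0.285, 3.128, -0.0]
contact_force: [-0.5, -0.8, 0.1]
width: 0.999
```

Emit:
play_rows([
  {"claw": 60,"dx": 0,"dy": 0,"dz": 0,"spin": 0},
  {"claw": 100,"dx": 0,"dy": 0,"dz": 0,"spin": 0},
  {"claw": 140,"dx": 0,"dy": 0,"dz": 0,"spin": 0},
  {"claw": 180,"dx": 0,"dy": 0,"dz": 0,"spin": 0},
  {"claw": 180,"dx": 0,"dy": 0,"dz": 0,"spin": 0},
  {"claw": 180,"dx": 0,"dy": 0,"dz": 0,"spin": 0},
  {"claw": 180,"dx": 0,"dy": 0,"dz": 0,"spin": 0},
  {"claw": 180,"dx": 0,"dy": 0,"dz": 0,"spin": 0},
], squeeze=50)

```text
clock: 3.58
ee_pos: [0.442, -0.2617, 0.0011]
ee_rot: [0.286, 3.128, -0.0]
contact_force: [0.4, -0.4, 0.3]
width: 0.293
```

Run:
```python
from h import *
s,im=shot('wrist','w4'); crop(im,(0,0,512,384),1.5,'w4')
print(s['width'],s['ee_pos'],s['contact_force'])
```

```text
0.2926876851432927 [ 0.44196995 -0.26171347  0.00107428] [ 0.35280746 -0.39736669  0.27218601]
```

View pics/w4.png

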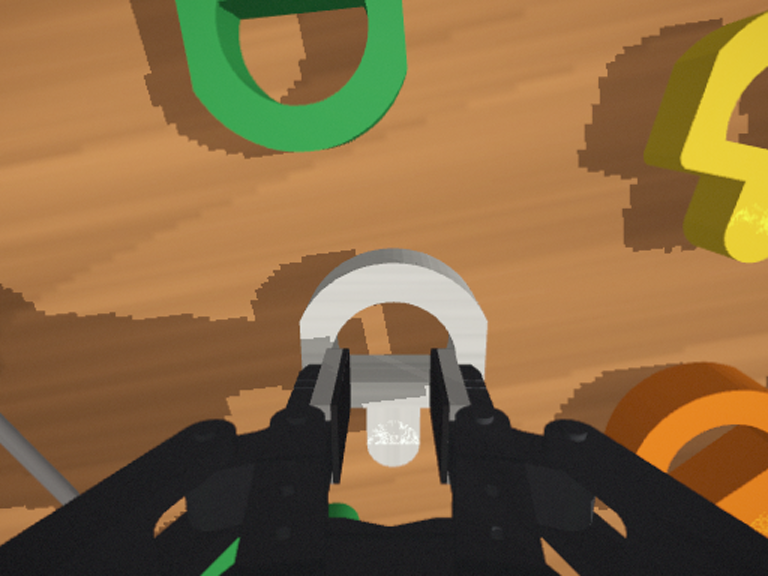

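Run:
```python
from h import *
q=np.load('pics/w4.npy');s=dict(ee_pos=q[:3],ee_rot=q[3:])
C=cam('wrist',s);M=Ro.from_rotvec(q[3:]).as_matrix()
for dz in [0,-.013,-.019,-.025,-.04]:
  print(dz,[(proj(C,[q[:3]+M@np.array([x,y,dz])])[0]*1.5).round().tolist() for x in(-.011,.011) for y in (-.0125,.0125)])
im=cv2.imread('pics/w4_raw.png')[:,:,::-1]
crop(im,(180,150,340,270),5,'w4c')
```

```text
0 [[360.0, 367.0], [426.0, 367.0], [359.0, 311.0], [428.0, 311.0]]
-0.013 [[357.0, 383.0], [429.0, 383.0], [356.0, 324.0], [431.0, 324.0]]
-0.019 [[356.0, 391.0], [431.0, 391.0], [355.0, 330.0], [432.0, 330.0]]
-0.025 [[355.0, 400.0], [432.0, 400.0], [354.0, 338.0], [434.0, 338.0]]
-0.04 [[352.0, 426.0], [436.0, 426.0], [350.0, 358.0], [438.0, 358.0]]
```

View pics/w4c.png

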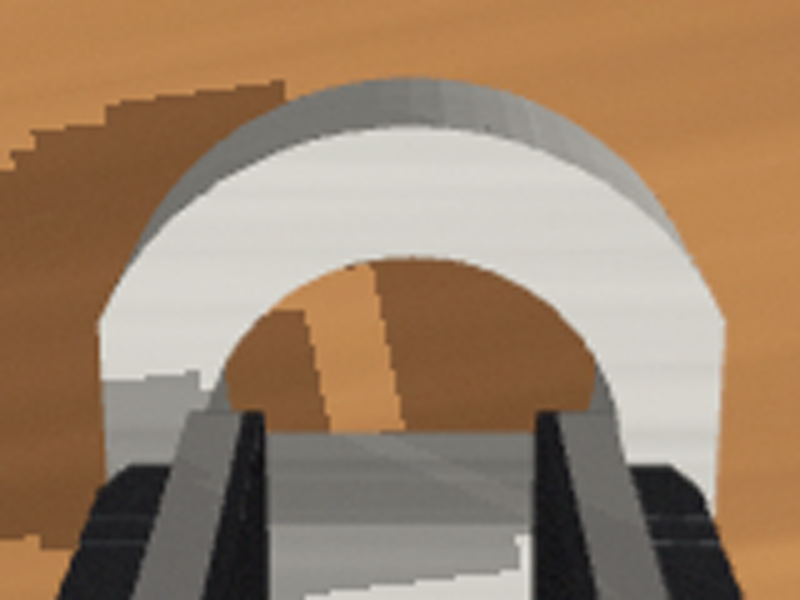

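Run:
```python
from h import *
s,im=shot('side','s4'); 
C=cam('side');q=s['ee_pos'];p=proj(C,[q,q+[0,0,.022],q+[0,0,.03]]);print(p)
x,y=p[0].astype(int);crop(im,(x-60,y-60,x+60,y+40),6,'s4')
print((p-[x-60,y-60])*6)
```

```text
[[284.00961575 157.29942241]
 [284.43087341 151.39867802]
 [284.58560682 149.22496398]]
[[360.05769452 361.79653444]
 [362.58524049 326.39206811]
 [363.51364094 313.3497839 ]]
```

View pics/s4.png

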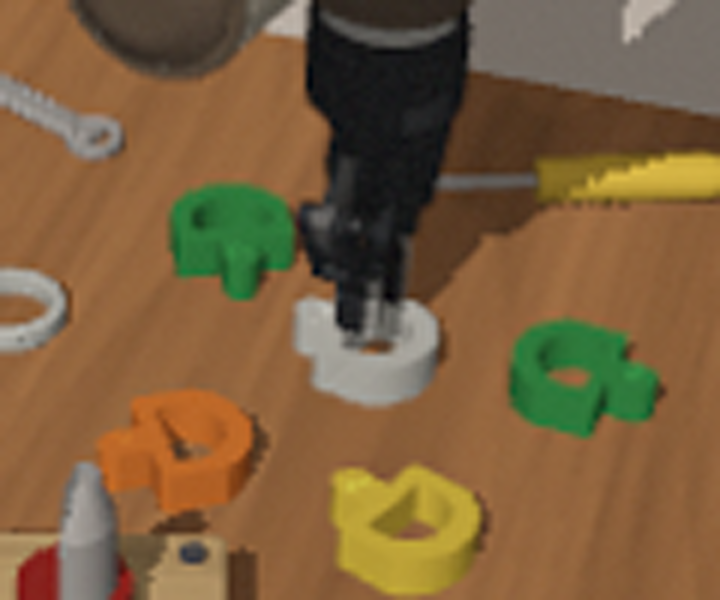

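Run:
```python
from h import *
C=cam('side');q=np.array([.442,-.2617,.0011]);o=np.array([284-60,157-60])
M=Ro.from_rotvec([.286,3.128,0]).as_matrix()
for z in [0,.01,.02,.03,.035]:
  print(z,[((proj(C,[q+M@np.array([x,y,-z])])[0]-o)*6).round().tolist() for x in(-.011,.011) for y in (-.0125,.0125)])
q=np.load('pics/w4.npy');C=cam('wrist',dict(ee_pos=q[:3],ee_rot=q[3:]))
P=plane(C,np.array([[102,325],[722,325],[415,127],[375,585],[415,258]])/5+[180,150],.022); print((P-q[:3])@Ro.from_rotvec(q[3:]).as_matrix())
```

```text
0 [[351.0, 341.0], [329.0, 368.0], [391.0, 355.0], [369.0, 382.0]]
0.01 [[352.0, 325.0], [330.0, 352.0], [392.0, 339.0], [371.0, 366.0]]
0.02 [[353.0, 309.0], [331.0, 336.0], [393.0, 323.0], [372.0, 350.0]]
0.03 [[354.0, 293.0], [332.0, 320.0], [395.0, 306.0], [373.0, 334.0]]
0.035 [[355.0, 285.0], [332.0, 312.0], [395.0, 298.0], [374.0, 325.0]]
[[ 0.01446814 -0.02967618 -0.02092639]
 [ 0.01449382  0.02960742 -0.0209272 ]
 [ 0.0339714   0.00018538 -0.02092825]
 [-0.01332405 -0.00366469 -0.02092467]
 [ 0.02122521  0.00022963 -0.0209273 ]]
```

Emit:
play_rows([
  {"claw": 90,"dx": 0,"dy": 0,"dz": 0,"spin": 0},
  {"claw": 0,"dx": 0,"dy": 0,"dz": 0,"spin": 0},
  {"claw": 0,"dx": 0,"dy": 0,"dz": 0,"spin": 0},
  {"claw": 0,"dx": 0,"dy": 0,"dz": 0,"spin": 0},
  {"claw": 0,"dx": 0,"dy": 0,"dz": 0,"spin": 0},
  {"claw": 0,"dx": 0,"dy": 0,"dz": 0,"spin": 0},
  {"claw": 0,"dx": 0,"dy": 0,"dz": 0,"spin": 0},
])

```text
clock: 4.27
ee_pos: [0.442, -0.2617, 0.001]
ee_rot: [0.286, 3.128, -0.0]
contact_force: [-0.2, 0.0, 0.5]
width: 1.0
```

Run:
```python
from h import *
s,im=shot('side','s5'); w=optics.camera('wrist'); crop(w,(0,0,512,384),1.5,'w5');cv2.imwrite('pics/w5_raw.png',w[:,:,::-1])
print(s['ee_pos'],s['contact_force'],s['width'])
crop(im,(224,97,344,197),6,'s5')
```

```text
[ 0.4419974  -0.26172751  0.00102976] [-0.15116347  0.04169572  0.49613141] 1.0003092192771639
```

View pics/s5.png

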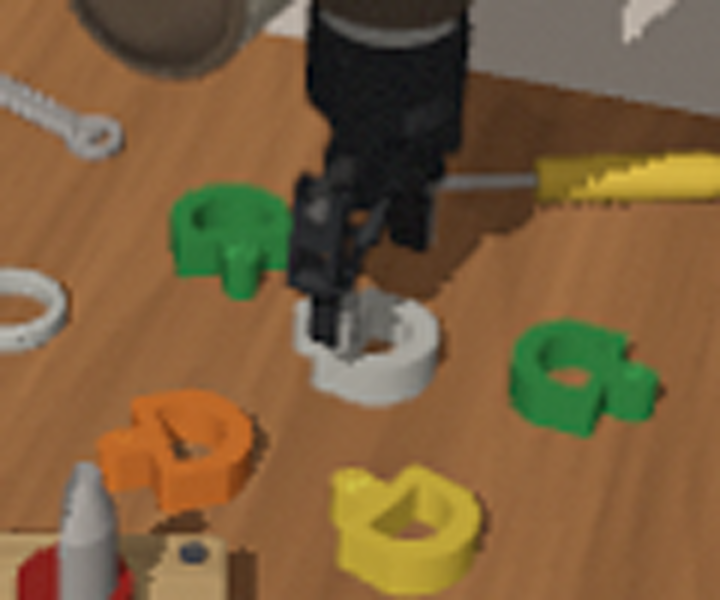

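View pics/w5.png

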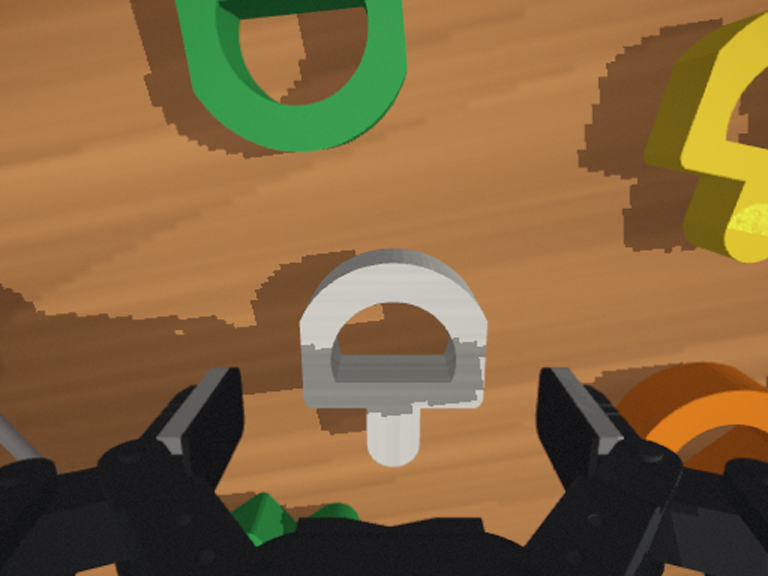

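Emit:
play_rows([
  {"claw": 0,"dx": 0,"dy": 0,"dz": 0.008,"spin": 0},
  {"claw": 0,"dx": 0,"dy": 0,"dz": 0.006,"spin": 0},
  {"claw": 0,"dx": 0,"dy": 0,"dz": 0,"spin": 0},
])

```text
clock: 4.62
ee_pos: [0.4407, -0.2613, -0.0146]
ee_rot: [-0.286, -3.125, -0.001]
contact_force: [-0.4, 0.1, 0.1]
width: 1.0
```

Emit:
play_rows([
  {"claw": 0,"dx": 0,"dy": 0,"dz": 0.006,"spin": 0},
  {"claw": 0,"dx": 0,"dy": 0,"dz": 0.005,"spin": 0},
  {"claw": 0,"dx": 0,"dy": 0,"dz": 0,"spin": 0},
])

```text
clock: 4.87
ee_pos: [0.4411, -0.2615, -0.0252]
ee_rot: [-0.286, -3.126, -0.001]
contact_force: [0.3, 1.0, 0.5]
width: 0.999
```

Run:
```python
from h import *
s,im=shot('side','s6'); w=optics.camera('wrist'); crop(w,(0,0,512,384),1.5,'w6');cv2.imwrite('pics/w6_raw.png',w[:,:,::-1])
print(s)
print(Ro.from_rotvec(s['ee_rot']).as_matrix())
crop(im,(224,97,344,197),6,'s6')
```

```text
{'clock': 4.8667, 'joint_pos': array([-2.18241103e-01,  4.91251138e-01, -5.26449202e-01, -3.17610084e-04,
       -5.55477703e-01, -1.53474370e+00]), 'joint_vel': array([ 0.00045242, -0.01572287,  0.00849467,  0.00598686, -0.01744742,
       -0.00232889]), 'tau': array([ 9.38333874e-02, -3.63385427e+01,  1.09086084e+01,  2.43868835e+00,
        1.02371550e-01,  1.80875877e-04]), 'ee_pos': array([ 0.44109994, -0.26145101, -0.02523947]), 'ee_rot': array([-2.85994493e-01, -3.12619669e+00, -7.34322985e-04]), 'contact_force': array([0.32185749, 0.99962273, 0.46117224]), 'torque': array([-0.03753879,  0.05454094, -0.04254618]), 'width': 0.9990675398775932}
[[-9.83397853e-01  1.81448131e-01 -2.28893271e-03]
 [ 1.81447035e-01  9.83400484e-01  6.79185042e-04]
 [ 2.37417439e-03  2.52589058e-04 -9.99997150e-01]]
```

View pics/s6.png

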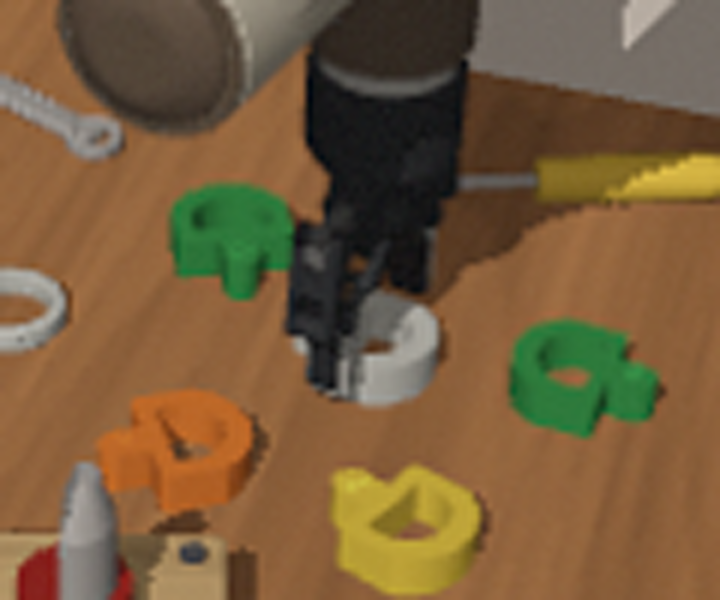

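View pics/w6.png

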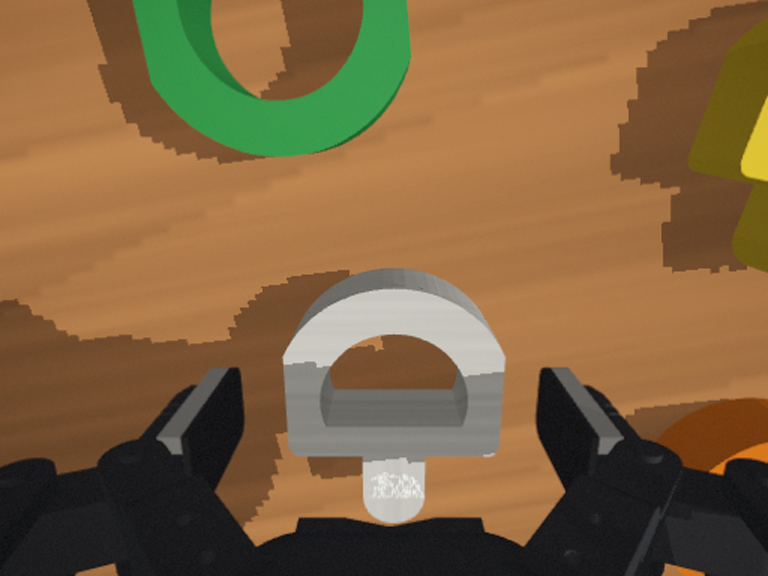

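Emit:
play_rows([
  {"claw": 40,"dx": 0,"dy": 0,"dz": 0,"spin": 0},
  {"claw": 80,"dx": 0,"dy": 0,"dz": 0,"spin": 0},
  {"claw": 120,"dx": 0,"dy": 0,"dz": 0,"spin": 0},
  {"claw": 160,"dx": 0,"dy": 0,"dz": 0,"spin": 0},
  {"claw": 160,"dx": 0,"dy": 0,"dz": 0,"spin": 0},
  {"claw": 160,"dx": 0,"dy": 0,"dz": 0,"spin": 0},
], squeeze=50)

```text
clock: 5.47
ee_pos: [0.4425, -0.2618, -0.0234]
ee_rot: [0.285, 3.128, -0.0]
contact_force: [-0.3, 0.3, 5.9]
width: 0.689
```

Run:
```python
from h import *
s,im=shot('side','s7'); w=optics.camera('wrist'); crop(w,(0,0,512,384),1.5,'w7');cv2.imwrite('pics/w7_raw.png',w[:,:,::-1])
print(s['ee_pos'],s['ee_rot'],s['width'],s['contact_force'])
crop(im,(224,97,344,197),6,'s7')
```

```text
[ 0.44246367 -0.26181629 -0.02341374] [ 2.85173157e-01  3.12750479e+00 -4.50996760e-04] 0.6893532022045435 [-0.3481086   0.3496718   5.87073955]
```

View pics/s7.png

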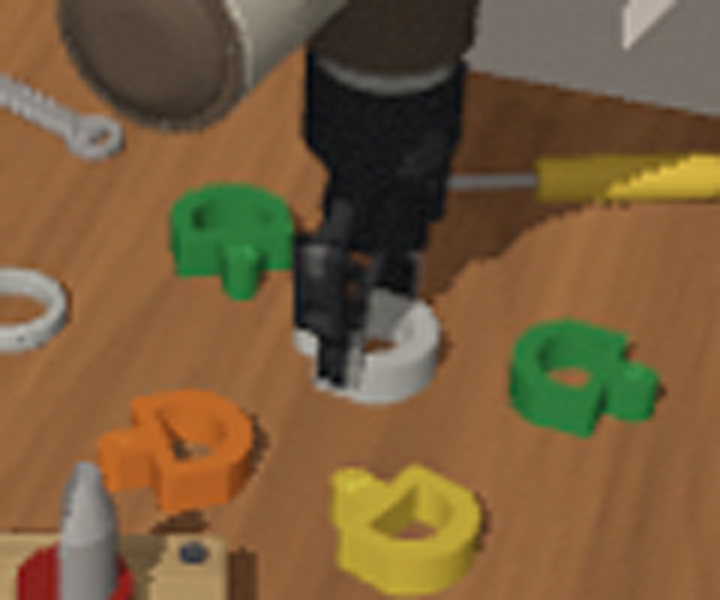

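View pics/w7.png

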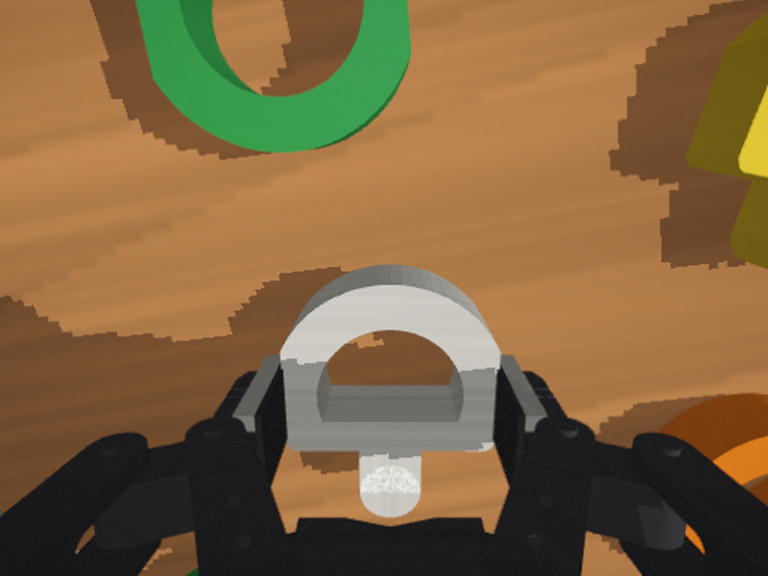

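Emit:
play_rows([
  {"claw": 160,"dx": 0,"dy": 0,"dz": -0.01,"spin": 0},
  {"claw": 160,"dx": 0,"dy": 0,"dz": -0.024,"spin": 0},
  {"claw": 160,"dx": 0,"dy": 0,"dz": -0.03,"spin": 0},
  {"claw": 160,"dx": 0,"dy": 0,"dz": -0.03,"spin": 0},
  {"claw": 160,"dx": 0,"dy": 0,"dz": -0.03,"spin": 0},
  {"claw": 160,"dx": 0,"dy": 0,"dz": -0.03,"spin": 0},
  {"claw": 160,"dx": 0,"dy": 0,"dz": -0.03,"spin": 0},
  {"claw": 160,"dx": 0,"dy": 0,"dz": -0.02,"spin": 0},
  {"claw": 160,"dx": 0,"dy": 0,"dz": 0,"spin": 0},
])

```text
clock: 6.32
ee_pos: [0.4443, -0.2627, 0.1852]
ee_rot: [0.284, 3.119, -0.004]
contact_force: [0.8, -0.2, -0.3]
width: 0.692
```

Run:
```python
from h import *
s,w=shot('wrist','w8'); crop(w,(0,0,512,384),1.5,'w8')
print(s['ee_pos'],s['ee_rot'],s['width'],s['contact_force'])
M=Ro.from_rotvec(s['ee_rot']).as_matrix();print(M.round(4))
```

```text
[ 0.44428971 -0.26267166  0.18518842] [ 0.28407205  3.11918057 -0.00382898] 0.6922280399219606 [ 0.82130768 -0.15220898 -0.25045026]
[[-0.9835  0.1807  0.0092]
 [ 0.1806  0.9835 -0.0033]
 [-0.0097 -0.0016 -1.    ]]
```

View pics/w8.png

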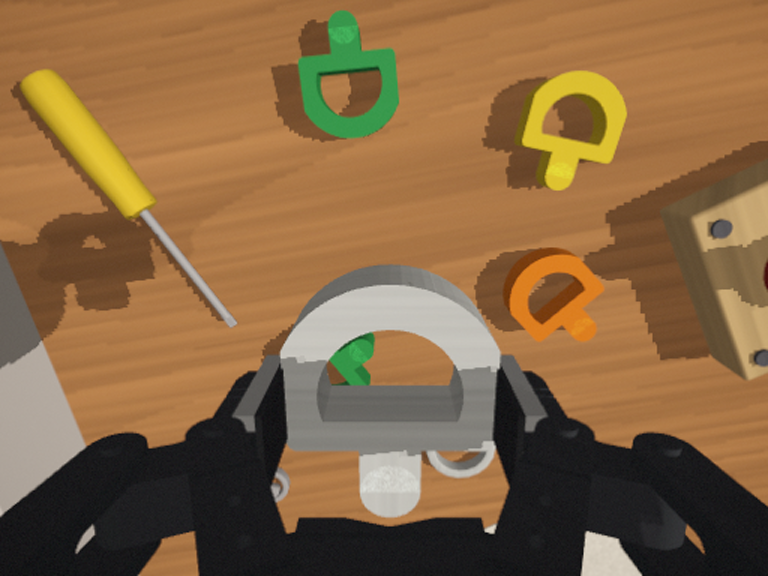

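Emit:
play_rows([
  {"claw": 160,"dx": -0.0076,"dy": 0.0258,"dz": 0,"spin": 0},
  {"claw": 160,"dx": -0.0076,"dy": 0.0258,"dz": 0,"spin": 0},
  {"claw": 160,"dx": -0.0076,"dy": 0.0258,"dz": 0,"spin": 0},
  {"claw": 160,"dx": -0.0076,"dy": 0.0258,"dz": 0,"spin": 0},
  {"claw": 160,"dx": -0.0076,"dy": 0.0258,"dz": 0,"spin": 0},
  {"claw": 160,"dx": -0.0076,"dy": 0.0258,"dz": 0,"spin": 0},
  {"claw": 160,"dx": -0.0076,"dy": 0.0258,"dz": 0,"spin": 0},
  {"claw": 160,"dx": -0.0076,"dy": 0.0258,"dz": 0,"spin": 0},
  {"claw": 160,"dx": -0.0076,"dy": 0.0258,"dz": 0,"spin": 0},
  {"claw": 160,"dx": -0.0076,"dy": 0.0258,"dz": 0,"spin": 0},
  {"claw": 160,"dx": -0.0076,"dy": 0.0258,"dz": 0,"spin": 0},
  {"claw": 160,"dx": -0.0076,"dy": 0.0258,"dz": 0,"spin": 0},
])

```text
clock: 7.37
ee_pos: [0.5866, 0.0273, 0.1777]
ee_rot: [-0.286, -3.124, 0.002]
contact_force: [0.0, 0.1, -0.9]
width: 0.685
```

Emit:
play_rows([
  {"claw": 160,"dx": 0,"dy": 0,"dz": 0,"spin": -0.12},
  {"claw": 160,"dx": 0,"dy": 0,"dz": 0,"spin": -0.12},
  {"claw": 160,"dx": 0,"dy": 0,"dz": 0,"spin": -0.12},
  {"claw": 160,"dx": 0,"dy": 0,"dz": 0,"spin": -0.118},
  {"claw": 160,"dx": 0,"dy": 0,"dz": 0,"spin": 0},
  {"claw": 160,"dx": 0,"dy": 0,"dz": 0,"spin": 0},
  {"claw": 160,"dx": 0,"dy": 0,"dz": 0,"spin": 0},
])

```text
clock: 7.95
ee_pos: [0.5871, 0.0261, 0.1789]
ee_rot: [0.458, -3.106, -0.0]
contact_force: [0.7, -0.1, -0.9]
width: 0.685
```

Run:
```python
from h import *
s,w=shot('wrist','w9'); crop(w,(0,0,512,384),1.5,'w9')
print(s['ee_pos'],s['ee_rot'],s['width'],s['contact_force'],s['clock'])
M=Ro.from_rotvec(s['ee_rot']).as_matrix();print(M.round(4),np.degrees(np.arctan2(-M[1,0],-M[0,0])))
```

```text
[0.58706584 0.02607075 0.1789014 ] [ 4.58222866e-01 -3.10577450e+00 -4.47641742e-05] 0.6853519893693255 [ 0.66850949 -0.1481087  -0.87935158] 7.95
[[-9.574e-01 -2.888e-01 -2.200e-03]
 [-2.888e-01  9.574e-01 -3.000e-04]
 [ 2.200e-03  3.000e-04 -1.000e+00]] 16.785649671072246
```

View pics/w9.png

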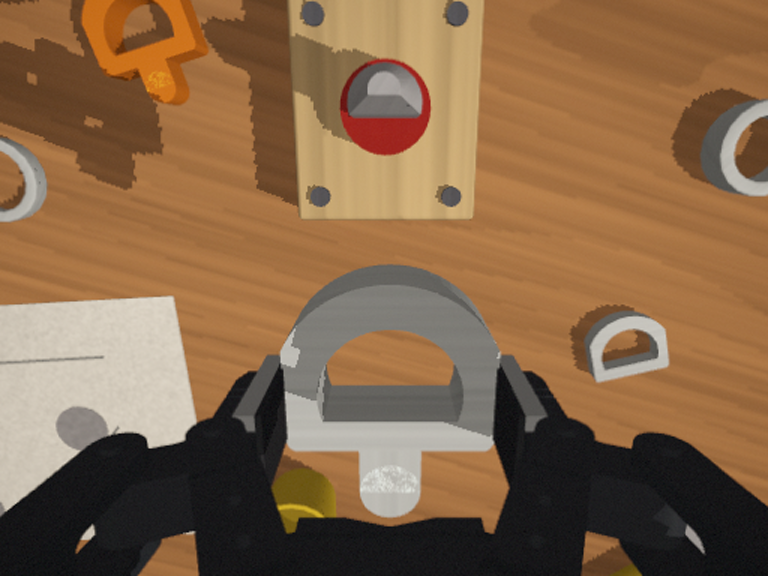

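Run:
```python
from h import *
im=cv2.imread('pics/w9_raw.png'); q=np.load('pics/w9.npy');C=cam('wrist',dict(ee_pos=q[:3],ee_rot=q[3:]));M=Ro.from_rotvec(q[3:]).as_matrix()
hsv=cv2.cvtColor(im,cv2.COLOR_BGR2HSV)
m=(((hsv[...,0]<6)|(hsv[...,0]>172))&(hsv[...,1]>150)&(hsv[...,2]>60)).astype(np.uint8); m[120:]=0; m[:,:210]=0
n,l,st,ce=cv2.connectedComponentsWithStats(m);print(st[1:])
i=1+np.argmax(st[1:,4]);cs,_=cv2.findContours((l==i).astype(np.uint8),cv2.RETR_EXTERNAL,cv2.CHAIN_APPROX_NONE)
h=max(cs,key=len)[:,0].astype(float)
P=plane(C,h,.06)
T=(P-q[:3])@M   # tool coords
# circle hull points: fit with known radius via lower half
from scipy.optimize import least_squares
hp=cv2.convexHull(T[:,:2].astype(np.float32))[:,0]
for r in (None,.025):
    f=(lambda p:np.hypot(*(hp-p[:2]).T)-(p[2] if r is None else r))
    o=least_squares(f,[hp[:,0].mean(),hp[:,1].mean(),.025],loss='soft_l1',f_scale=.0005);print(o.x,np.abs(o.fun).mean())
c=np.r_[o.x[:2],0];print('shoulder world',q[:3]+M@np.r_[o.x[:2],q[2]-.06])
B=(plane(C,np.array([[301,218],[473,218]])/1.5,.04)-q[:3])@M;print('block',B, B.mean(0)+[.065,0,0])
F=(plane(C,np.array([[348,117],[422,117]])/1.5,.096)-q[:3])@M;print('flat96',F)
Z=q[2]+.0234+.022
K=(plane(C,np.array([[283,360],[500,360],[390,286],[390,331],[390,516],[323,420],[463,420]])/1.5,Z)-q[:3])@M;print('collar',K)
crop(im[:,:,::-1],(200,20,330,150),5,'w9c')
```

```text
[[ 227   40   60   63 1411]]
[ 0.08749124 -0.00416088  0.02440028] 0.0001535851373461135
[ 0.08699189 -0.00413193  0.025     ] 0.0004966181285778681
shoulder world [ 0.50471502 -0.00304241  0.06018758]
block [[ 0.02398409 -0.05651093  0.13893405]
 [ 0.02403332  0.05054176  0.13897151]] [ 0.0890087  -0.00298459  0.13895278]
flat96 [[ 0.08132687 -0.02149165  0.08307055]
 [ 0.08135096  0.01413709  0.08308303]]
collar [[ 0.01358195 -0.03055613 -0.0453813 ]
 [ 0.01359565  0.02854049 -0.04536065]
 [ 0.03459743 -0.0014396  -0.04532555]
 [ 0.0220307  -0.00142808 -0.04535281]
 [-0.03738755 -0.0013742  -0.0454817 ]
 [-0.00488262 -0.02033614 -0.0454178 ]
 [-0.0048757   0.0192276  -0.04540398]]
```

View pics/w9c.png

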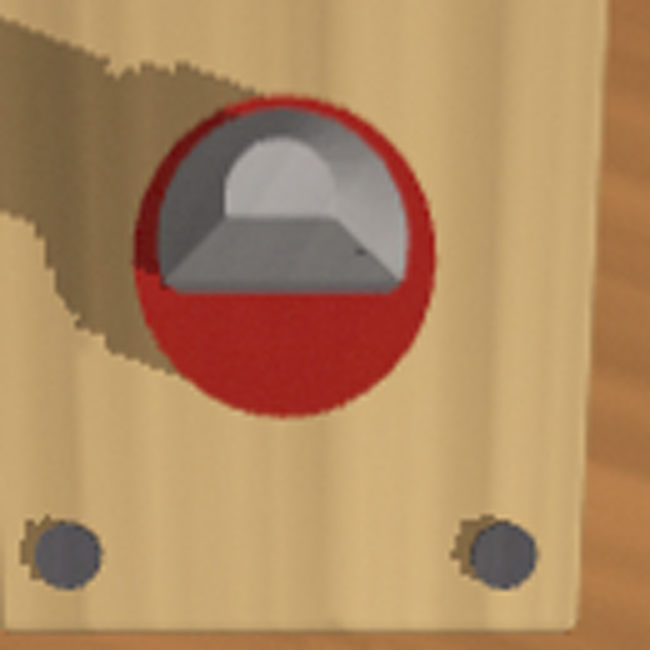

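Emit:
play_rows([
  {"claw": 160,"dx": 0.02,"dy": -0.0025,"dz": 0,"spin": 0},
  {"claw": 160,"dx": 0.025,"dy": 0,"dz": 0,"spin": 0},
  {"claw": 160,"dx": 0.025,"dy": 0,"dz": 0,"spin": 0},
  {"claw": 160,"dx": 0.015,"dy": 0,"dz": 0.02,"spin": 0},
  {"claw": 160,"dx": 0,"dy": 0,"dz": 0.02,"spin": 0},
  {"claw": 160,"dx": 0,"dy": 0,"dz": 0.01,"spin": 0},
  {"claw": 160,"dx": 0,"dy": 0,"dz": 0,"spin": 0},
  {"claw": 160,"dx": 0,"dy": 0,"dz": 0,"spin": 0},
])

```text
clock: 8.67
ee_pos: [0.5078, -0.0009, 0.13]
ee_rot: [0.462, -3.107, 0.001]
contact_force: [-0.4, -0.3, -1.2]
width: 0.688
```

Run:
```python
from h import *
s,w=shot('wrist','w10'); crop(w,(0,0,512,384),1.5,'w10')
print(s['ee_pos'],s['ee_rot'],s['width'],s['contact_force'],s['clock'])
M=Ro.from_rotvec(s['ee_rot']).as_matrix();print(M.round(4),np.degrees(np.arctan2(-M[1,0],-M[0,0])))
```

```text
[ 0.5077538  -0.00093053  0.13000277] [ 4.62364513e-01 -3.10703034e+00  8.60500799e-04] 0.6884516969699832 [-0.40075124 -0.29719187 -1.20445787] 8.6667
[[-9.567e-01 -2.912e-01 -3.000e-04]
 [-2.912e-01  9.567e-01 -6.000e-04]
 [ 4.000e-04 -5.000e-04 -1.000e+00]] 16.928403139749467
```

View pics/w10.png

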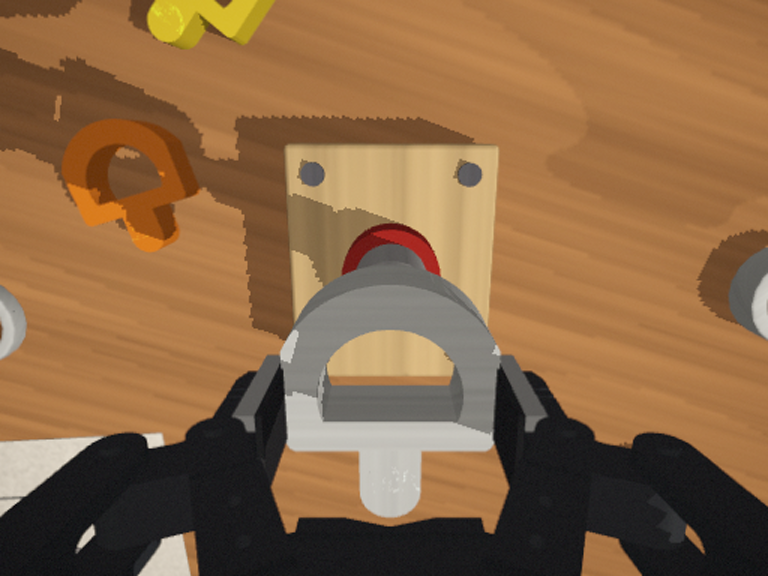

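Emit:
play_rows([
  {"claw": 160,"dx": 0,"dy": 0,"dz": 0.012,"spin": 0},
  {"claw": 160,"dx": 0,"dy": 0,"dz": 0.012,"spin": 0},
  {"claw": 160,"dx": 0,"dy": 0,"dz": 0.012,"spin": 0},
  {"claw": 160,"dx": 0,"dy": 0,"dz": 0.008,"spin": 0},
  {"claw": 160,"dx": 0,"dy": 0,"dz": 0,"spin": 0},
])

```text
clock: 9.13
ee_pos: [0.5069, -0.001, 0.0851]
ee_rot: [0.462, -3.105, 0.0]
contact_force: [0.0, -0.3, -2.2]
width: 0.687
```

Run:
```python
from h import *
s,w=shot('wrist','w11'); crop(w,(0,0,512,384),1.5,'w11')
t=optics.camera('side');crop(t,(180,140,310,240),6,'s11')
print(s['ee_pos'],s['width'],s['contact_force'],s['clock'])
M=Ro.from_rotvec(s['ee_rot']).as_matrix();print(M.round(4),np.degrees(np.arctan2(-M[1,0],-M[0,0])))
```

```text
[ 0.50694188 -0.00095135  0.08508111] 0.6873181320434034 [ 0.03493245 -0.30366261 -2.22798581] 9.1333
[[-9.567e-01 -2.912e-01 -2.000e-03]
 [-2.912e-01  9.567e-01 -5.000e-04]
 [ 2.000e-03  1.000e-04 -1.000e+00]] 16.92843477600847
```

View pics/w11.png

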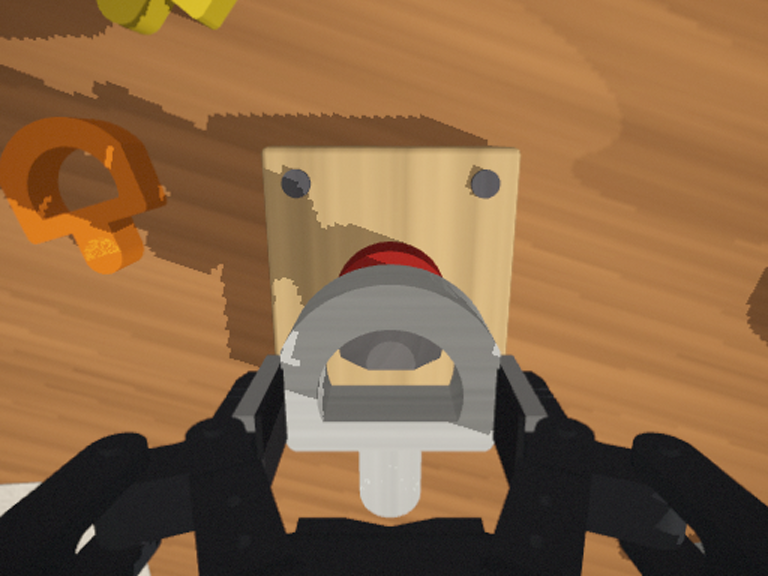

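View pics/s11.png

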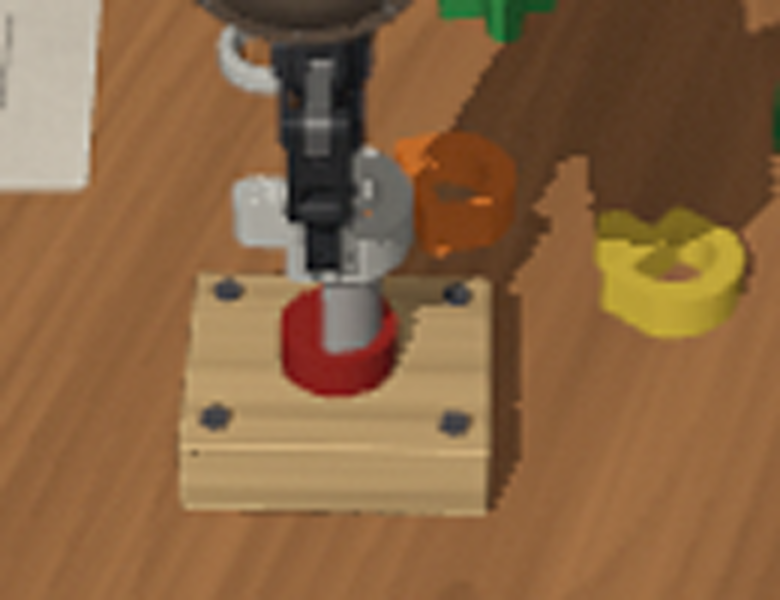

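Emit:
play_rows([
  {"claw": 160,"dx": 0,"dy": 0,"dz": 0.006,"spin": 0},
  {"claw": 160,"dx": 0,"dy": 0,"dz": 0.006,"spin": 0},
  {"claw": 160,"dx": 0,"dy": 0,"dz": 0.006,"spin": 0},
  {"claw": 160,"dx": 0,"dy": 0,"dz": 0,"spin": 0},
])

```text
clock: 9.57
ee_pos: [0.5062, -0.0011, 0.0667]
ee_rot: [0.462, -3.105, 0.0]
contact_force: [-1.4, -0.2, -0.9]
width: 0.688
```

Run:
```python
from h import *
s,w=shot('wrist','w12'); crop(w,(160,120,360,270),4,'w12')
print(s['ee_pos'],s['width'],s['contact_force'],s['torque'],s['clock'])
```

```text
[ 0.50615892 -0.00114925  0.06673107] 0.6875732548987049 [-1.37360094 -0.2298901  -0.86627983] [-0.02779609  0.02354939  0.00133991] 9.5667
```

View pics/w12.png

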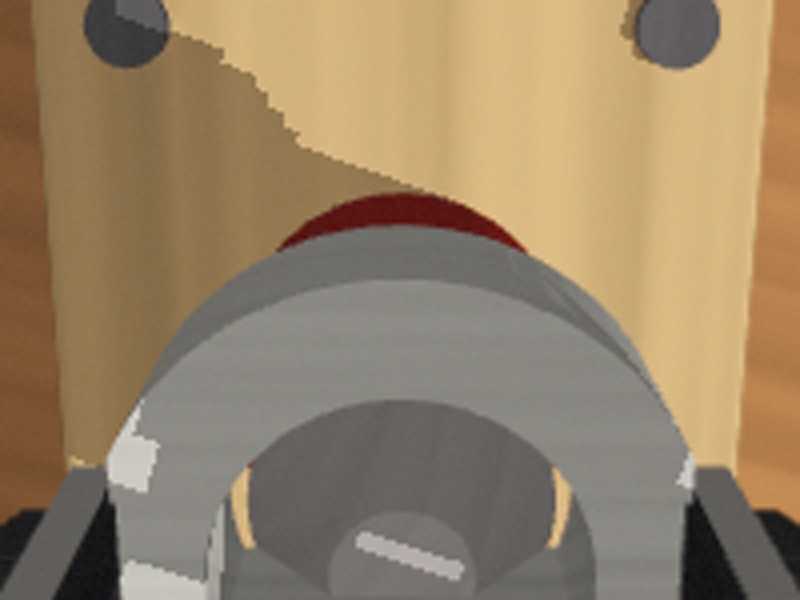

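Emit:
play_rows([
  {"claw": 160,"dx": 0,"dy": 0,"dz": 0.005,"spin": 0},
  {"claw": 160,"dx": 0,"dy": 0,"dz": 0.005,"spin": 0},
  {"claw": 160,"dx": 0,"dy": 0,"dz": 0,"spin": 0},
])

```text
clock: 9.87
ee_pos: [0.5065, -0.0011, 0.057]
ee_rot: [0.462, -3.106, 0.0]
contact_force: [-0.0, -0.4, -1.7]
width: 0.684
```

Run:
```python
from h import *
s,w=shot('wrist','w13'); crop(w,(160,120,360,270),4,'w13')
t=optics.camera('side');crop(t,(180,140,310,240),6,'s13')
print(s['ee_pos'],s['width'],s['contact_force'],s['torque'],s['clock'])
```

```text
[ 0.50647376 -0.00105243  0.05696342] 0.6838382595291388 [-0.0289291  -0.40134002 -1.72937581] [-0.02526724  0.05212368 -0.07336924] 9.8667
```

View pics/w13.png

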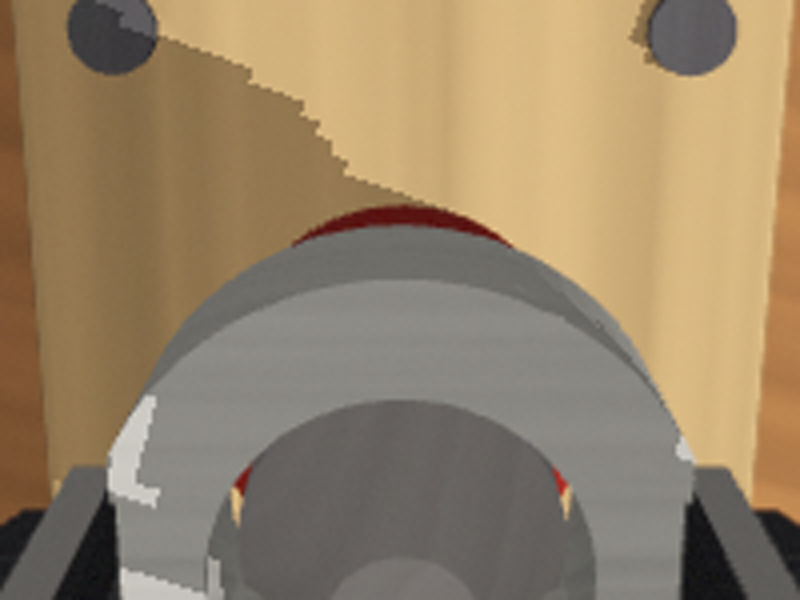

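View pics/s13.png

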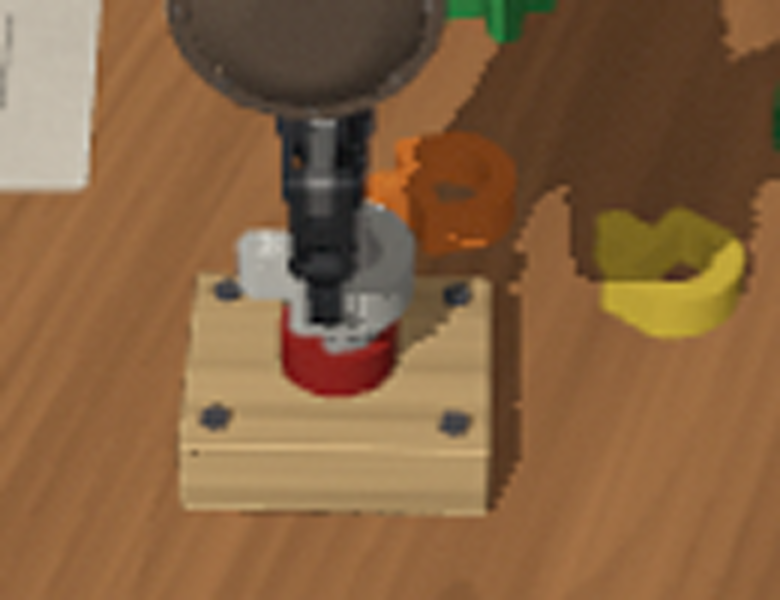

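Emit:
play_rows([
  {"claw": 160,"dx": 0,"dy": 0,"dz": 0.004,"spin": 0},
  {"claw": 160,"dx": 0,"dy": 0,"dz": 0.004,"spin": 0},
  {"claw": 160,"dx": 0,"dy": 0,"dz": 0,"spin": 0},
])

```text
clock: 10.22
ee_pos: [0.5066, -0.001, 0.0492]
ee_rot: [0.462, -3.106, -0.0]
contact_force: [-0.1, 0.2, -0.8]
width: 0.686
```

Emit:
play_rows([
  {"claw": 160,"dx": 0,"dy": 0,"dz": 0.003,"spin": 0},
  {"claw": 160,"dx": 0,"dy": 0,"dz": 0,"spin": 0},
])

```text
clock: 10.38
ee_pos: [0.5069, -0.001, 0.0465]
ee_rot: [0.463, -3.107, 0.0]
contact_force: [-0.8, 0.6, -0.6]
width: 0.688
```

Emit:
play_rows([
  {"claw": 100,"dx": 0,"dy": 0,"dz": 0,"spin": 0},
  {"claw": 60,"dx": 0,"dy": 0,"dz": 0,"spin": 0},
  {"claw": 30,"dx": 0,"dy": 0,"dz": 0,"spin": 0},
  {"claw": 0,"dx": 0,"dy": 0,"dz": 0,"spin": 0},
  {"claw": 0,"dx": 0,"dy": 0,"dz": 0,"spin": 0},
  {"claw": 0,"dx": 0,"dy": 0,"dz": 0,"spin": 0},
  {"claw": 0,"dx": 0,"dy": 0,"dz": -0.015,"spin": 0},
  {"claw": 0,"dx": 0,"dy": 0,"dz": -0.03,"spin": 0},
  {"claw": 0,"dx": 0,"dy": 0,"dz": -0.035,"spin": 0},
  {"claw": 0,"dx": 0,"dy": 0,"dz": -0.035,"spin": 0},
  {"claw": 0,"dx": 0,"dy": 0,"dz": -0.035,"spin": 0},
  {"claw": 0,"dx": 0,"dy": 0,"dz": 0,"spin": 0},
])

```text
clock: 11.38
ee_pos: [0.5118, -0.0005, 0.205]
ee_rot: [-0.463, 3.092, -0.001]
contact_force: [0.8, 0.2, 0.5]
width: 1.0
```

Run:
```python
from h import *
s,w=shot('wrist','w14'); crop(w,(0,0,512,384),1.5,'w14')
t=optics.camera('side');crop(t,(180,140,310,240),6,'s14')
print(s['ee_pos'],s['width'],s['contact_force'],s['clock'])
M=Ro.from_rotvec(s['ee_rot']).as_matrix();print(M.round(4))
```

```text
[ 5.11755918e-01 -4.59897332e-04  2.04954794e-01] 0.9995955232913896 [0.77242477 0.17978989 0.47144218] 11.3833
[[-0.956  -0.2929  0.0155]
 [-0.2929  0.9561  0.0019]
 [-0.0153 -0.0027 -0.9999]]
```

View pics/w14.png

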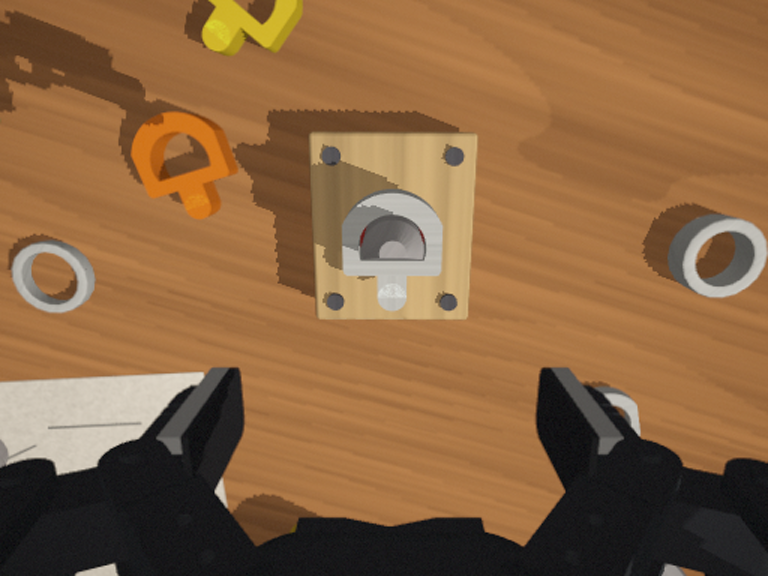

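View pics/s14.png

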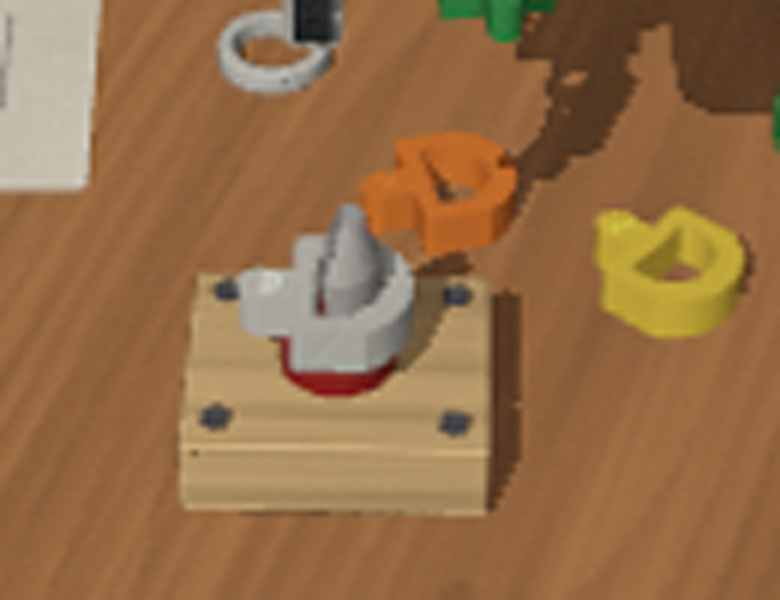

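Emit:
play_rows([
  {"claw": 0,"dx": -0.02,"dy": 0.0223,"dz": 0,"spin": 0},
  {"claw": 0,"dx": -0.02,"dy": 0.0223,"dz": 0,"spin": 0},
  {"claw": 0,"dx": -0.02,"dy": 0.0223,"dz": 0,"spin": 0},
  {"claw": 0,"dx": -0.02,"dy": 0.0223,"dz": 0,"spin": 0},
  {"claw": 0,"dx": -0.02,"dy": 0.0223,"dz": 0,"spin": 0},
  {"claw": 0,"dx": -0.02,"dy": 0.0223,"dz": 0,"spin": 0},
  {"claw": 0,"dx": -0.02,"dy": 0.0223,"dz": 0,"spin": 0},
  {"claw": 0,"dx": -0.02,"dy": 0.0223,"dz": 0,"spin": 0},
  {"claw": 0,"dx": 0,"dy": 0,"dz": 0,"spin": -0.12},
  {"claw": 0,"dx": 0,"dy": 0,"dz": 0,"spin": -0.11},
  {"claw": 0,"dx": 0,"dy": 0,"dz": 0,"spin": 0},
  {"claw": 0,"dx": 0,"dy": 0,"dz": 0,"spin": 0},
])

```text
clock: 12.48
ee_pos: [0.6075, 0.2161, 0.1952]
ee_rot: [0.811, -3.032, 0.001]
contact_force: [0.1, 0.3, -1.3]
width: 1.003
```

Run:
```python
from h import *
q=np.load('pics/w14.npy');C=cam('wrist',dict(ee_pos=q[:3],ee_rot=q[3:]))
for z in (.072,.082,.092):
  P=plane(C,np.array([[343,245],[442,245]])/1.5,z);print(z,np.linalg.norm(P[0]-P[1]))
s,w=shot('wrist','w15'); crop(w,(0,0,512,384),1.5,'w15')
t=optics.camera('top');crop(t,(200,140,320,240),6,'t15')
print(s['ee_pos'],s['width'],s['contact_force'],s['clock'])
M=Ro.from_rotvec(s['ee_rot']).as_matrix();print(M.round(4),np.degrees(np.arctan2(-M[1,0],-M[0,0])))
```

```text
0.072 0.0613696869813187
0.082 0.05933312083679644
0.092 0.05729655469227421
[0.6075197  0.2160842  0.19519288] 1.0025308994296809 [ 0.12399378  0.33013919 -1.32493198] 12.4833
[[-8.663e-01 -4.995e-01 -2.800e-03]
 [-4.995e-01  8.663e-01 -1.600e-03]
 [ 3.200e-03  1.000e-04 -1.000e+00]] 29.96539024868319
```

View pics/w15.png

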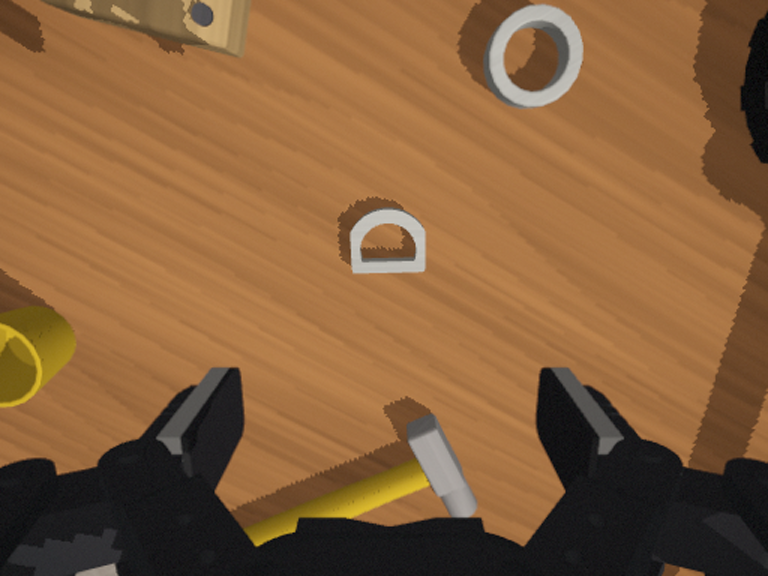

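View pics/t15.png

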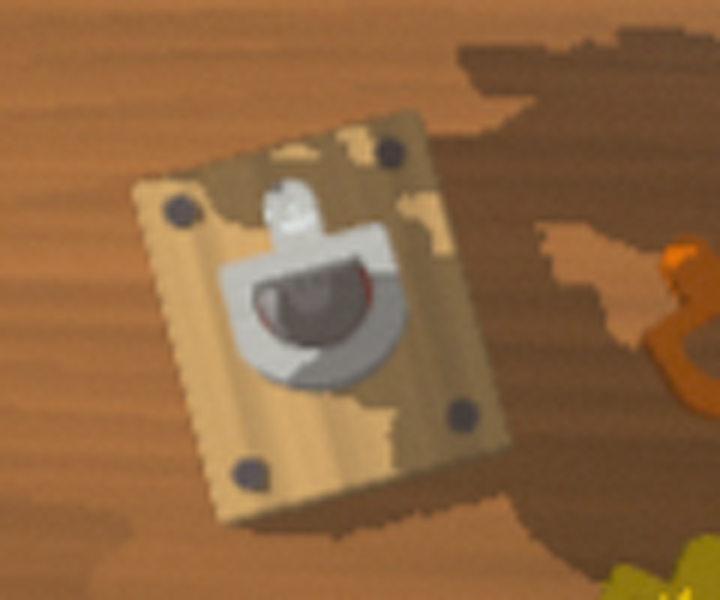

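Run:
```python
from h import *
im=cv2.imread('pics/w15_raw.png')[:,:,::-1]
crop(im,(220,125,300,195),9,'w15c')
```

```text
(no output)
```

View pics/w15c.png

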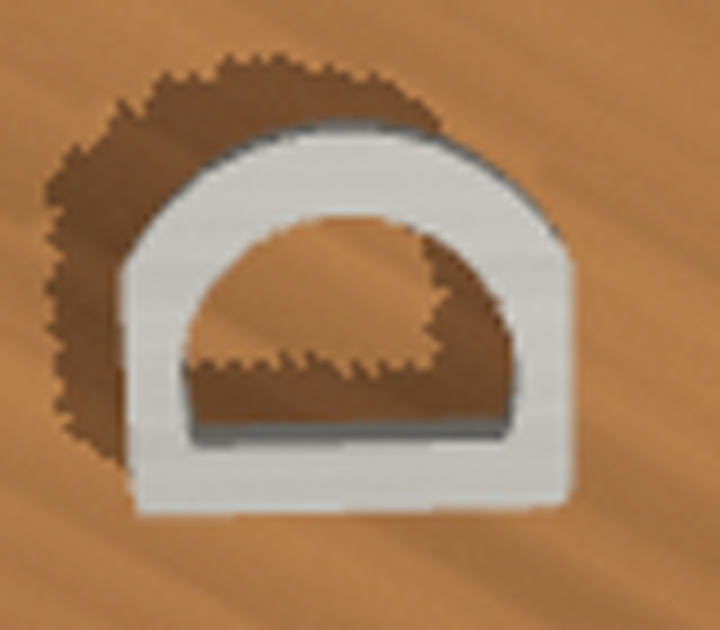

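Run:
```python
from h import *
q=np.load('pics/w15.npy');C=cam('wrist',dict(ee_pos=q[:3],ee_rot=q[3:]));M=Ro.from_rotvec(q[3:]).as_matrix()
px=np.array([[122,270],[133,490],[572,265],[572,490],[140,517],[560,508],[348,130],[192,446],[508,438],[345,213]])/9+[220,125]-.44
T=(plane(C,px,.012)-q[:3])@M; print(T.round(4))
a=lambda v:np.degrees(np.arctan2(v[1],v[0]))
print(a(T[0]-T[1]),a(T[2]-T[3]),a(T[5]-T[4])-90,a(T[8]-T[7])-90)
```

```text
[[ 0.0076 -0.03    0.1832]
 [-0.0195 -0.0292  0.1831]
 [ 0.0082  0.0239  0.1832]
 [-0.0195  0.0244  0.1831]
 [-0.023  -0.0284  0.1831]
 [-0.0218  0.023   0.1831]
 [ 0.0243 -0.0029  0.1833]
 [-0.014  -0.0219  0.1831]
 [-0.013   0.0165  0.1832]
 [ 0.0145 -0.0033  0.1832]]
-1.5821975955642142 -1.1756185362612066 -1.2944829289682076 -1.5151885989354241
```

Emit:
play_rows([
  {"claw": 0,"dx": 0,"dy": 0,"dz": 0,"spin": -0.024},
  {"claw": 0,"dx": -0.006,"dy": -0.0015,"dz": 0.03,"spin": 0},
  {"claw": 0,"dx": 0,"dy": 0,"dz": 0.035,"spin": 0},
  {"claw": 0,"dx": 0,"dy": 0,"dz": 0.035,"spin": 0},
  {"claw": 0,"dx": 0,"dy": 0,"dz": 0.035,"spin": 0},
  {"claw": 0,"dx": 0,"dy": 0,"dz": 0.03,"spin": 0},
  {"claw": 0,"dx": 0,"dy": 0,"dz": 0.02,"spin": 0},
  {"claw": 0,"dx": 0,"dy": 0,"dz": 0.01,"spin": 0},
  {"claw": 0,"dx": 0,"dy": 0,"dz": 0,"spin": 0},
  {"claw": 0,"dx": 0,"dy": 0,"dz": 0,"spin": 0},
  {"claw": 0,"dx": 0,"dy": 0,"dz": 0,"spin": 0},
])

```text
clock: 13.5
ee_pos: [0.6156, 0.2189, 0.0041]
ee_rot: [-0.852, 3.02, 0.001]
contact_force: [-0.3, -0.6, 0.6]
width: 0.999
```

Run:
```python
from h import *
s,w=shot('wrist','w16'); crop(w,(0,0,512,384),1.5,'w16')
print(s['ee_pos'],s['width'],s['contact_force'],s['clock'])
M=Ro.from_rotvec(s['ee_rot']).as_matrix();print(M.round(4),np.degrees(np.arctan2(-M[1,0],-M[0,0])))
```

```text
[0.61555894 0.21888825 0.00405647] 0.9986935918035502 [-0.32898984 -0.58195775  0.60667491] 13.5
[[-8.524e-01 -5.228e-01  3.400e-03]
 [-5.228e-01  8.524e-01  1.600e-03]
 [-3.700e-03 -4.000e-04 -1.000e+00]] 31.52133478787464
```

View pics/w16.png

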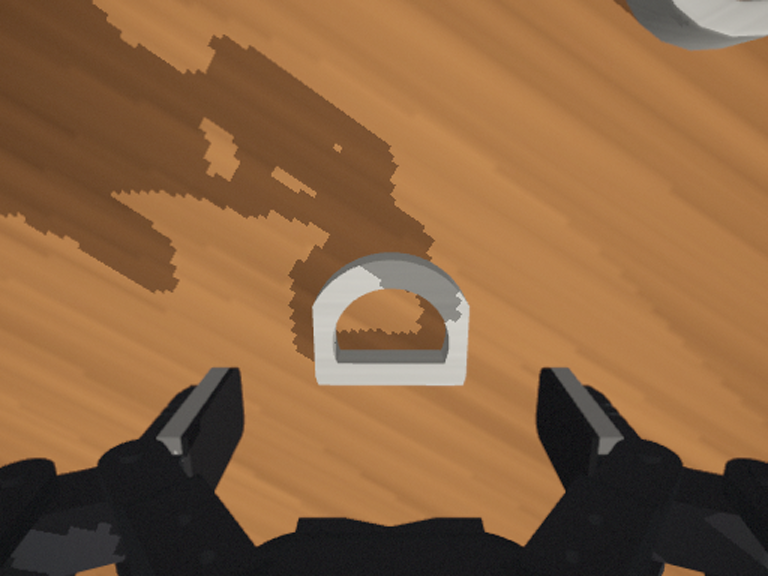

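Emit:
play_rows([
  {"claw": 0,"dx": 0,"dy": 0,"dz": 0.012,"spin": 0},
  {"claw": 0,"dx": 0,"dy": 0,"dz": 0.01,"spin": 0},
  {"claw": 0,"dx": 0,"dy": 0,"dz": 0.005,"spin": 0},
  {"claw": 0,"dx": 0,"dy": 0,"dz": 0.004,"spin": 0},
  {"claw": 0,"dx": 0,"dy": 0,"dz": 0,"spin": 0},
  {"claw": 0,"dx": 0,"dy": 0,"dz": 0,"spin": 0},
])

```text
clock: 14.05
ee_pos: [0.614, 0.2181, -0.0295]
ee_rot: [0.853, -3.023, 0.001]
contact_force: [0.2, 0.0, 0.3]
width: 0.997
```

Run:
```python
from h import *
s,w=shot('wrist','w17'); crop(w,(0,0,512,384),1.5,'w17')
print(s['ee_pos'],s['width'],s['contact_force'],s['clock'])
M=Ro.from_rotvec(s['ee_rot']).as_matrix();print(M.round(4))
```

```text
[ 0.61399515  0.21809851 -0.02947447] 0.9971832870992087 [0.18225239 0.04220575 0.26569919] 14.05
[[-8.525e-01 -5.227e-01 -6.000e-04]
 [-5.227e-01  8.525e-01 -6.000e-04]
 [ 8.000e-04 -2.000e-04 -1.000e+00]]
```

View pics/w17.png

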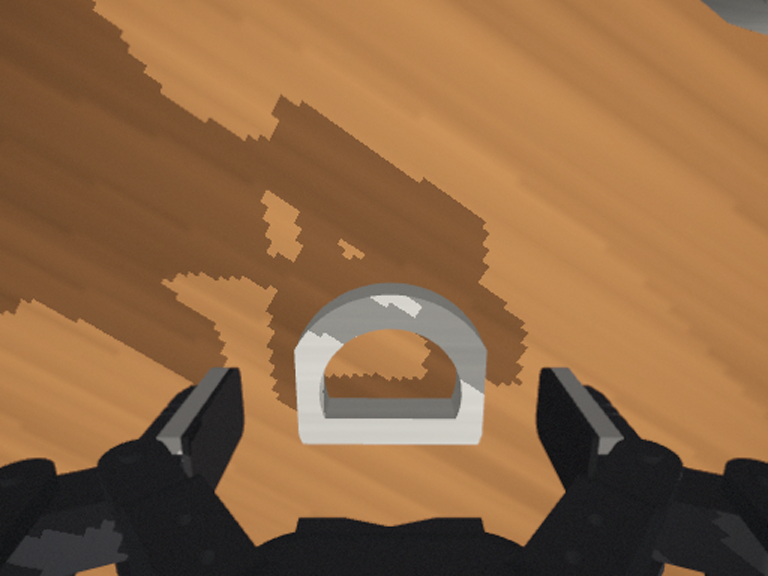

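Emit:
play_rows([
  {"claw": 40,"dx": 0,"dy": 0,"dz": 0,"spin": 0},
  {"claw": 70,"dx": 0,"dy": 0,"dz": 0,"spin": 0},
  {"claw": 100,"dx": 0,"dy": 0,"dz": 0,"spin": 0},
  {"claw": 150,"dx": 0,"dy": 0,"dz": 0,"spin": 0},
  {"claw": 160,"dx": 0,"dy": 0,"dz": 0,"spin": 0},
  {"claw": 160,"dx": 0,"dy": 0,"dz": 0,"spin": 0},
], squeeze=40)

```text
clock: 14.6
ee_pos: [0.6146, 0.2185, -0.0283]
ee_rot: [-0.853, 3.022, 0.0]
contact_force: [-0.8, 0.0, 3.8]
width: 0.617
```

Run:
```python
from h import *
s,w=shot('wrist','w18'); crop(w,(0,0,512,384),1.5,'w18')
print(s['ee_pos'],s['width'],s['contact_force'],s['clock'])
```

```text
[ 0.61459485  0.21848692 -0.02826923] 0.6168831161203788 [-0.77012733  0.04186414  3.82666323] 14.6
```

View pics/w18.png

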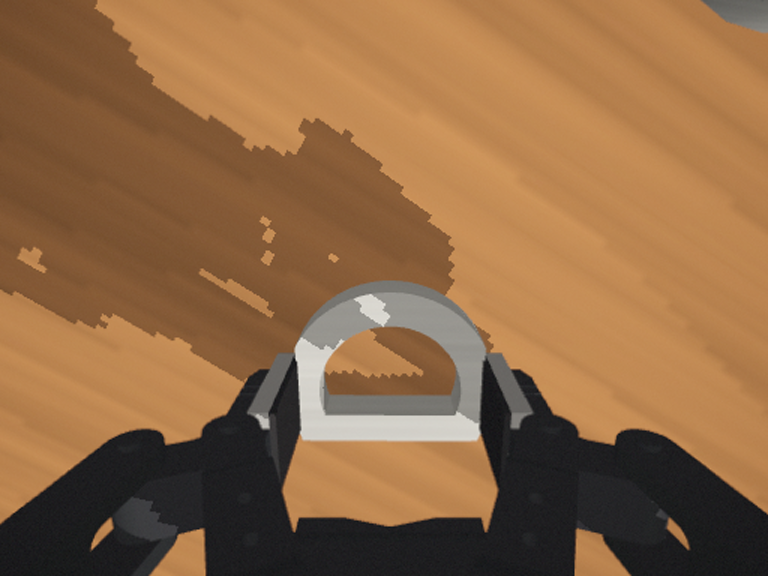

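Run:
```python
from h import *
q=np.load('pics/w18.npy');C=cam('wrist',dict(ee_pos=q[:3],ee_rot=q[3:]));M=Ro.from_rotvec(q[3:]).as_matrix()
K=(plane(C,np.array([[298,348],[485,348],[391,294],[391,327],[325,415],[458,415],[301,440],[479,440]])/1.5,.012)-q[:3])@M;print(K.round(4))
```

```text
[[ 0.0153 -0.0273 -0.0403]
 [ 0.0153  0.0254 -0.0403]
 [ 0.0312 -0.0011 -0.0403]
 [ 0.0216 -0.0011 -0.0403]
 [-0.006  -0.0204 -0.0403]
 [-0.006   0.0186 -0.0403]
 [-0.0144 -0.0279 -0.0402]
 [-0.0144  0.0252 -0.0403]]
```

Emit:
play_rows([
  {"claw": 160,"dx": 0,"dy": 0,"dz": -0.01,"spin": 0},
  {"claw": 160,"dx": 0,"dy": 0,"dz": -0.025,"spin": 0},
  {"claw": 160,"dx": 0,"dy": 0,"dz": -0.03,"spin": 0},
  {"claw": 160,"dx": 0,"dy": 0,"dz": -0.03,"spin": 0},
  {"claw": 160,"dx": 0,"dy": 0,"dz": -0.03,"spin": 0},
  {"claw": 160,"dx": 0,"dy": 0,"dz": -0.03,"spin": 0},
  {"claw": 160,"dx": 0,"dy": 0,"dz": -0.03,"spin": 0},
  {"claw": 160,"dx": 0,"dy": 0,"dz": -0.02,"spin": 0},
  {"claw": 160,"dx": 0,"dy": 0,"dz": -0.01,"spin": 0},
  {"claw": 160,"dx": 0,"dy": 0,"dz": 0,"spin": 0},
  {"claw": 160,"dx": 0,"dy": 0,"dz": 0,"spin": 0},
  {"claw": 160,"dx": 0,"dy": 0,"dz": 0,"spin": 0},
])

```text
clock: 15.65
ee_pos: [0.6129, 0.2177, 0.1836]
ee_rot: [0.851, -3.02, 0.001]
contact_force: [-0.1, 0.5, -0.9]
width: 0.617
```

Emit:
play_rows([
  {"claw": 160,"dx": 0.0257,"dy": -0.01635,"dz": 0,"spin": 0},
  {"claw": 160,"dx": 0.0257,"dy": -0.01635,"dz": 0,"spin": 0},
  {"claw": 160,"dx": 0.0257,"dy": -0.01635,"dz": 0,"spin": 0},
  {"claw": 160,"dx": 0.0257,"dy": -0.01635,"dz": 0,"spin": 0},
  {"claw": 160,"dx": 0.0257,"dy": -0.01635,"dz": 0,"spin": 0},
  {"claw": 160,"dx": 0.0257,"dy": -0.01635,"dz": 0,"spin": 0},
  {"claw": 160,"dx": 0.0257,"dy": -0.01635,"dz": 0,"spin": 0},
  {"claw": 160,"dx": 0.0257,"dy": -0.01635,"dz": 0,"spin": 0},
  {"claw": 160,"dx": 0,"dy": 0,"dz": 0,"spin": 0.085},
  {"claw": 160,"dx": 0,"dy": 0,"dz": 0,"spin": 0.085},
  {"claw": 160,"dx": 0,"dy": 0,"dz": 0,"spin": 0.085},
])

```text
clock: 16.57
ee_pos: [0.5058, -0.0017, 0.1842]
ee_rot: [0.452, -3.105, 0.0]
contact_force: [-0.1, 0.9, -0.4]
width: 0.617
```

Emit:
play_rows([
  {"claw": 160,"dx": 0,"dy": 0,"dz": 0.02,"spin": 0},
  {"claw": 160,"dx": 0,"dy": 0,"dz": 0.02,"spin": 0},
  {"claw": 160,"dx": 0,"dy": 0,"dz": 0.01,"spin": 0},
  {"claw": 160,"dx": 0,"dy": 0,"dz": 0,"spin": 0},
  {"claw": 160,"dx": 0,"dy": 0,"dz": 0,"spin": 0},
  {"claw": 160,"dx": 0,"dy": 0,"dz": 0,"spin": 0},
])

```text
clock: 17.07
ee_pos: [0.5077, -0.0007, 0.1365]
ee_rot: [-0.462, 3.107, -0.001]
contact_force: [-0.3, -0.0, -0.6]
width: 0.619
```

Run:
```python
from h import *
s,w=shot('wrist','w19'); crop(w,(0,0,512,384),1.5,'w19')
print(s['ee_pos'],s['width'],s['contact_force'],s['clock'])
M=Ro.from_rotvec(s['ee_rot']).as_matrix();print(M.round(4),np.degrees(np.arctan2(-M[1,0],-M[0,0])))
```

```text
[ 0.5077484  -0.00068691  0.13646045] 0.6186828303133487 [-0.31847175 -0.03954981 -0.6084216 ] 17.0667
[[-9.568e-01 -2.909e-01  7.000e-04]
 [-2.909e-01  9.568e-01 -3.000e-04]
 [-6.000e-04 -4.000e-04 -1.000e+00]] 16.912359603763814
```

View pics/w19.png

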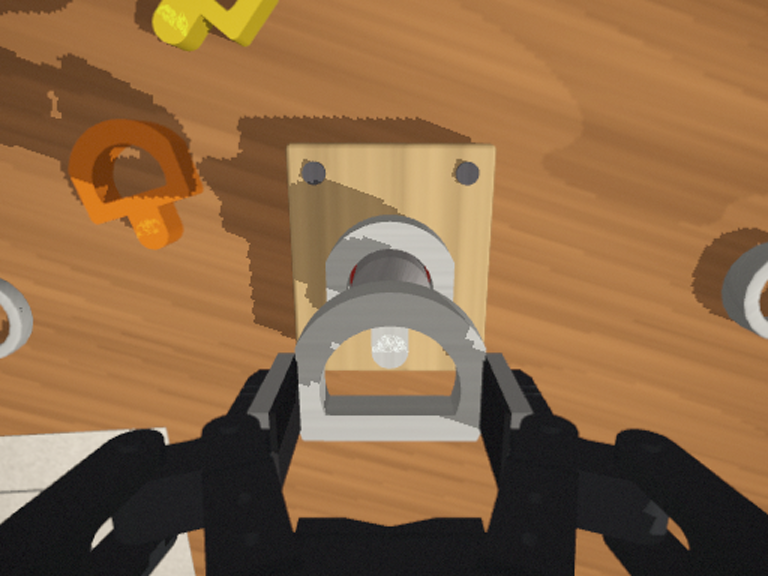

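Emit:
play_rows([
  {"claw": 160,"dx": 0.001,"dy": 0,"dz": 0.015,"spin": 0},
  {"claw": 160,"dx": 0,"dy": 0,"dz": 0.015,"spin": 0},
  {"claw": 160,"dx": 0,"dy": 0,"dz": 0.012,"spin": 0},
  {"claw": 160,"dx": 0,"dy": 0,"dz": 0.01,"spin": 0},
  {"claw": 160,"dx": 0,"dy": 0,"dz": 0,"spin": 0},
  {"claw": 160,"dx": 0,"dy": 0,"dz": 0,"spin": 0},
])

```text
clock: 17.62
ee_pos: [0.5065, -0.001, 0.0843]
ee_rot: [-0.462, 3.107, -0.0]
contact_force: [0.1, 0.1, -0.4]
width: 0.616
```

Run:
```python
from h import *
s,w=shot('wrist','w20'); crop(w,(160,120,360,270),4,'w20')
print(s['ee_pos'],s['width'],s['contact_force'],s['clock'])
M=Ro.from_rotvec(s['ee_rot']).as_matrix();print(M.round(4))
```

```text
[ 0.50652358 -0.00100434  0.08430123] 0.6158601351243559 [ 0.10234809  0.09252563 -0.35766187] 17.6167
[[-9.568e-01 -2.908e-01  3.000e-04]
 [-2.908e-01  9.568e-01 -2.000e-04]
 [-2.000e-04 -3.000e-04 -1.000e+00]]
```

View pics/w20.png

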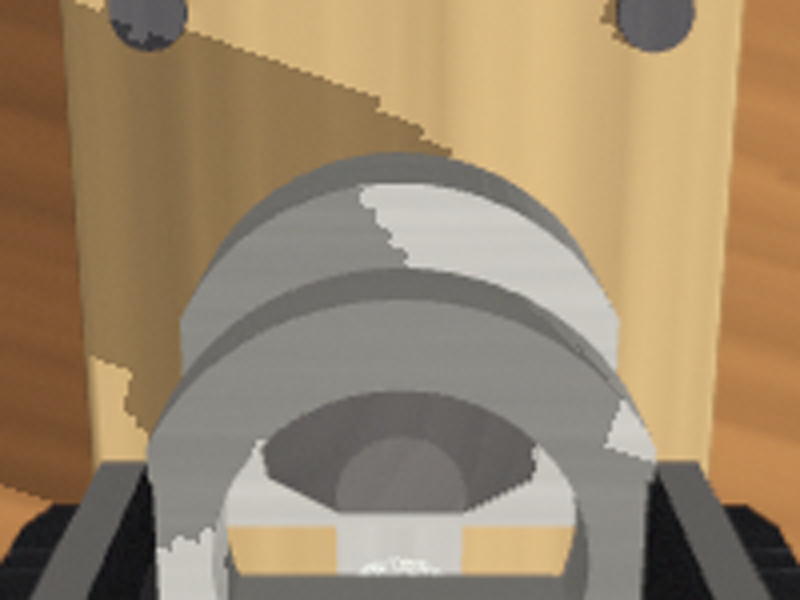

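Emit:
play_rows([
  {"claw": 160,"dx": 0,"dy": 0,"dz": 0.006,"spin": 0},
  {"claw": 160,"dx": 0,"dy": 0,"dz": 0.006,"spin": 0},
  {"claw": 160,"dx": 0,"dy": 0,"dz": 0.005,"spin": 0},
  {"claw": 160,"dx": 0,"dy": 0,"dz": 0,"spin": 0},
])

```text
clock: 18.0
ee_pos: [0.5053, -0.0012, 0.0659]
ee_rot: [0.461, -3.105, 0.0]
contact_force: [0.5, 0.5, 0.1]
width: 0.622
```

Emit:
play_rows([
  {"claw": 160,"dx": 0,"dy": 0,"dz": 0.004,"spin": 0},
  {"claw": 160,"dx": 0,"dy": 0,"dz": 0.004,"spin": 0},
  {"claw": 160,"dx": 0,"dy": 0,"dz": 0,"spin": 0},
])

```text
clock: 18.25
ee_pos: [0.5056, -0.0012, 0.0582]
ee_rot: [0.461, -3.106, 0.0]
contact_force: [-0.6, -0.7, 0.1]
width: 0.616
```

Run:
```python
from h import *
s,w=shot('wrist','w21'); crop(w,(160,120,360,270),4,'w21')
t=optics.camera('side');crop(t,(180,140,310,240),6,'s21')
print(s['ee_pos'],s['width'],s['contact_force'],s['clock'])
```

```text
[ 0.5056202  -0.00115331  0.05815638] 0.6159416349749168 [-0.64964573 -0.74424126  0.13882262] 18.25
```

View pics/w21.png

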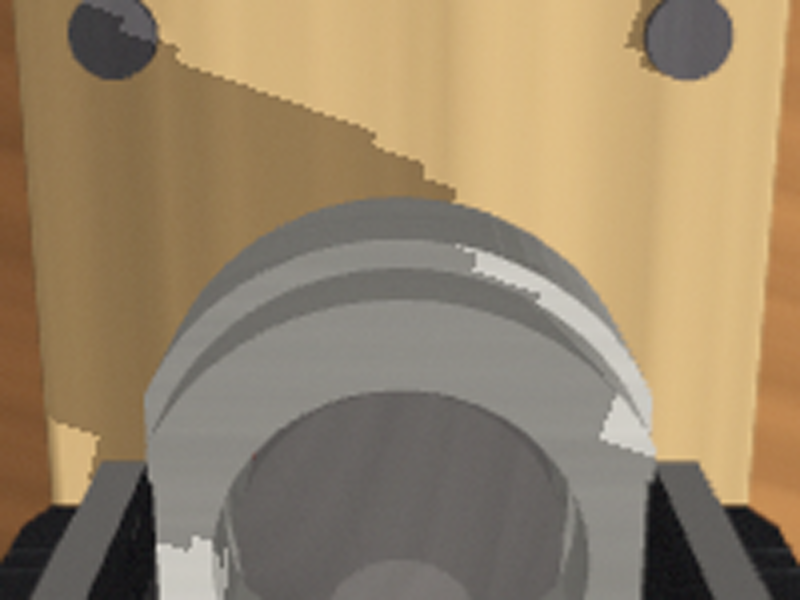

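View pics/s21.png

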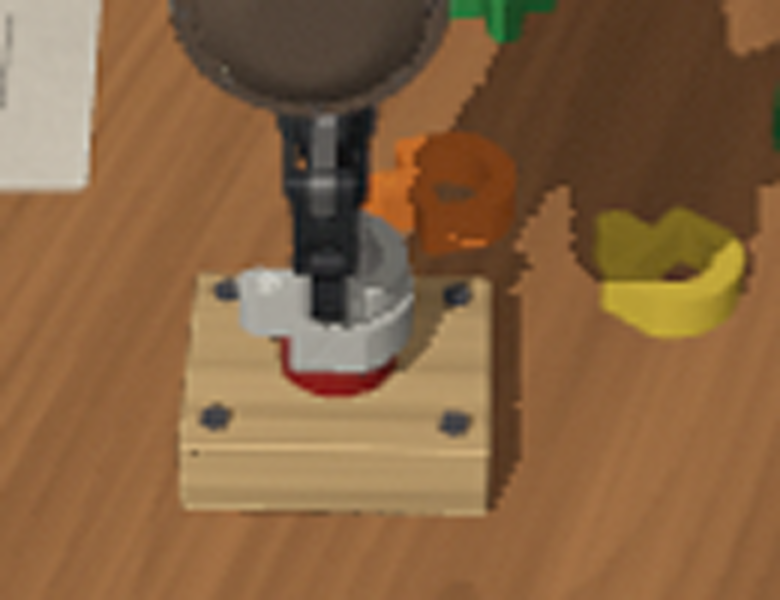

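Emit:
play_rows([
  {"claw": 160,"dx": 0,"dy": 0,"dz": 0.002,"spin": 0},
  {"claw": 80,"dx": 0,"dy": 0,"dz": 0,"spin": 0},
  {"claw": 40,"dx": 0,"dy": 0,"dz": 0,"spin": 0},
  {"claw": 0,"dx": 0,"dy": 0,"dz": 0,"spin": 0},
  {"claw": 0,"dx": 0,"dy": 0,"dz": 0,"spin": 0},
  {"claw": 0,"dx": 0,"dy": 0,"dz": 0,"spin": 0},
  {"claw": 0,"dx": 0,"dy": 0,"dz": -0.015,"spin": 0},
  {"claw": 0,"dx": 0,"dy": 0,"dz": -0.03,"spin": 0},
  {"claw": 0,"dx": 0,"dy": 0,"dz": -0.035,"spin": 0},
  {"claw": 0,"dx": 0,"dy": 0,"dz": -0.035,"spin": 0},
  {"claw": 0,"dx": 0,"dy": 0,"dz": -0.025,"spin": 0},
  {"claw": 0,"dx": 0,"dy": 0,"dz": 0,"spin": 0},
])

```text
clock: 19.35
ee_pos: [0.5099, -0.0006, 0.2034]
ee_rot: [-0.461, 3.095, -0.0]
contact_force: [1.2, 0.7, 0.9]
width: 1.005
```

Run:
```python
from h import *
s,w=shot('wrist','w22'); crop(w,(180,60,340,220),5 if 0 else 3.7,'w22')
t=optics.camera('side');crop(t,(180,140,310,240),6,'s22')
print(s['ee_pos'],s['width'],s['contact_force'],s['clock'])
```

```text
[ 0.50986907 -0.00056274  0.20343488] 1.0050848968367194 [1.15945601 0.70444884 0.89998948] 19.35
```

View pics/w22.png

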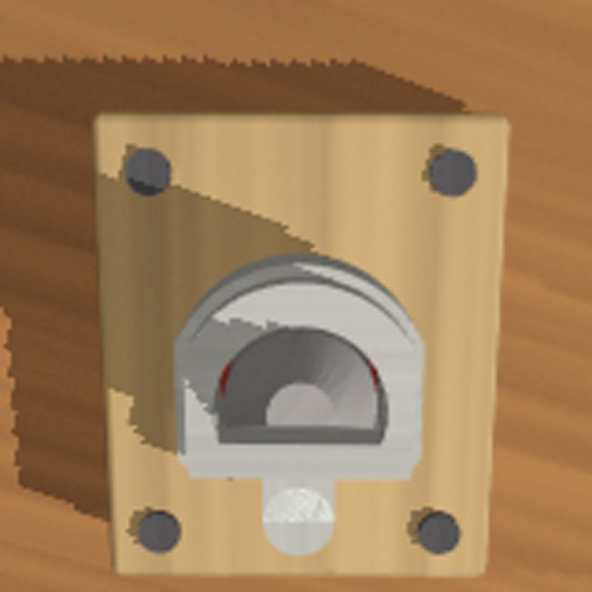

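View pics/s22.png

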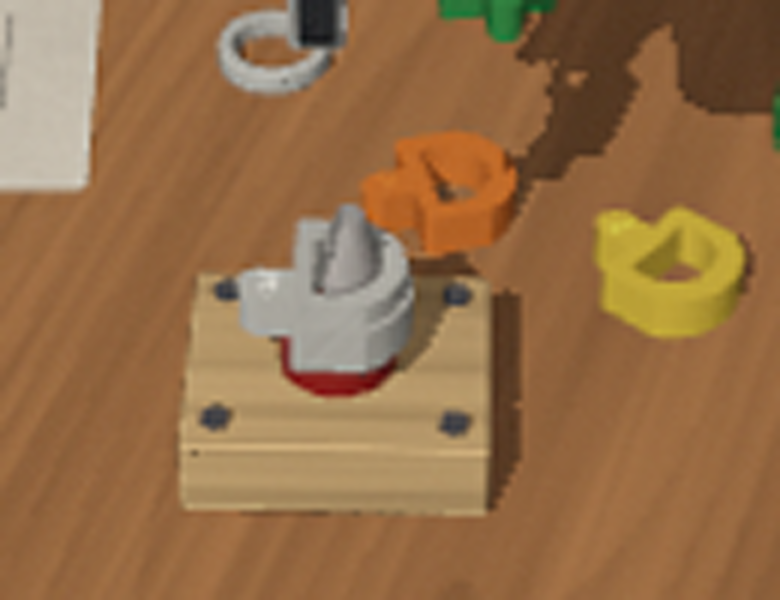

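Run:
```python
from h import *
im=cv2.imread('pics/s22.png');C=cam('side');a=np.radians(16.9);R=np.array([[np.cos(a),-np.sin(a)],[np.sin(a),np.cos(a)]])
def d(pts,z,col):
    for x,y in pts:
        X=np.r_[np.array([.505,-.003])+R@[x,y],z];p=(proj(C,[X])[0]-[180,140])*6+3
        cv2.circle(im,tuple(int(v) for v in p),4,col,-1)
d([(.016,.027),(.016,-.027),(-.030,0),(-.014,.027)],.094,(0,0,255))
d([(.017,.03),(-.014,.03),(.04,0)],.082,(0,255,0)); d([(.017,.03),(-.014,.03)],.06,(255,0,0))
cv2.imwrite('pics/s22d.png',im)
```

```text
(no output)
```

View pics/s22d.png

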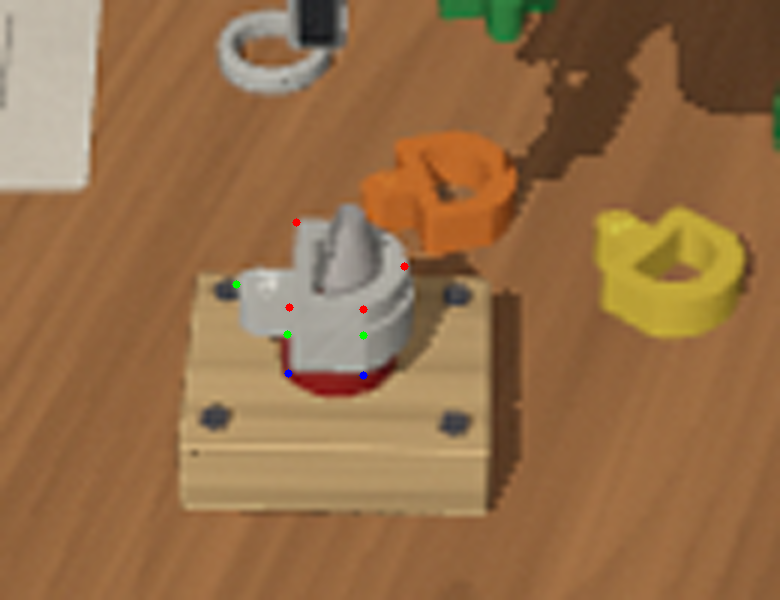

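The expected corner points at z 60, 82 and 94 mm fall on the edges of the parts in the picture, so both are fully down. I'm handing it in.

```bash
python3 -c "
from plant import finish_job
print(finish_job())"
```

```text
the job is handed in; nothing more can be done
None
```

Both parts are on the stem. The grey D-bore collar sits fully down on the red shoulder with its tab pointing along the stem's +x. The D-bore washer lies flat on top of it. Both are let go of, the gripper is about 0.1 m above the stack, and the robot's clock was at about 19.4 s of the 56 s allowed.

**Last checks:**
- **Seating:** corner points drawn into the side view at 60, 82 and 94 mm fell on the edges of both parts. The collar measured 59.3 mm wide at its seated height, against a true 60 mm.
- **Alignment:** the wrist view shows both bore flats parallel to the stem's flat.
- **Forces:** the readings I took stayed under 6 N.

**Disagreements:**
- **First grip missed:** the fingertips turned out to be about 25 to 40 mm (shut to open) behind the reported tool point. My first close therefore passed over the collar without touching it, and both grips had to be made with the tool point about 25 mm below table height by the reading.
- **Stem position:** the top and wrist cameras differed by about 2.5 mm. I used the wrist measurement for placing.
- **Block width:** it measured about 3% narrower in the wrist view than its stated size.

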